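# Scoop guide rollers into the kit tray

## Task

A screen door kit needs at least three guide rollers: use the hand scoop to bring three or more of the five white rollers from the blue parts bin into the yellow kit tray, without touching the rollers with the gripper. Spill none (any that you do not bring stay in the bin), then stand the scoop upright in the middle of its green mat again, and leave the other things on the table alone.

Things in the scene. Friction and masses are not known exactly. Their poses are not given: they have to be found in the camera images.
- scoop: Aluminium hand scoop with an upright red handle, 180 g. Origin: centre of the pan's underside; z up; the open lip looks to its own -x. Flat pan, x -45 mm (lip) to +45 mm (back wall, 36 mm high), 96 mm wide, floor 2 mm; side walls 3 mm thick, 32 mm high at x 0 to 45 mm, 24 mm high at x -25 to 0, none nearer the lip. Stands on its mat at the start, lip roughly toward the robot.
- scoop_grip (a point): Point to grip on the axis of the handle, 90 mm above the scoop's underside, at x +53 mm of the scoop (behind the back wall); axes as the scoop. Square post 20 x 20 mm from 38 to 104 mm up, its faces along the scoop's x and y, with a 23 mm cap to 109 mm. Below it a foot block 16 x 28 mm reaches down to the underside, back to x +61 mm.
- scoop_lip (a point): Middle of the pan's front edge (lip), on its underside, at x -45 mm of the scoop; axes as the scoop.
- parts_bin: Blue open parts bin, fixed to the table, 226 x 120 mm outside (x, y), rims 55 mm high. Origin: centre of its underside, z up. Floor top 14 mm up, flat from x -85 to +110 mm; inner width 112 mm. Sides and +x end upright. The rollers start at x -85 to -11 mm; the rest of the floor is free to set the scoop down.
- bin_slope (a point): Foot of the bin's sloping end, on its inner floor at x -85 mm of the bin, axes as the bin. From here this end, roughly toward the robot, leans outward up to x -109 mm at the rim (32 degrees off upright), so that rollers pushed against it by a scoop on the floor ride up into the pan.
- kit_tray: Yellow square open tray, fixed to the table, 130 x 130 mm, rims 50 mm high, walls 4 mm, floor top 14 mm up. Origin: centre of its underside, z up.
- scoop_mat: Green mat, fixed to the table, 160 x 150 x 14 mm, on which the scoop stands at the start. Origin: centre of its underside, z up.
- roller_1: White slippery nylon guide roller, a stubby cylinder 24 mm across and 20 mm thick with 6 mm rounded edges and a dark bush, 14 g. Origin at its centre, z along its axis; starts flat on the bin floor. It slides on a pan tilted beyond about 20 degrees and may roll on its side.
- roller_2: White slippery nylon guide roller, a stubby cylinder 24 mm across and 20 mm thick with 6 mm rounded edges and a dark bush, 14 g. Origin at its centre, z along its axis; starts flat on the bin floor. It slides on a pan tilted beyond about 20 degrees and may roll on its side.
- roller_3: White slippery nylon guide roller, a stubby cylinder 24 mm across and 20 mm thick with 6 mm rounded edges and a dark bush, 14 g. Origin at its centre, z along its axis; starts flat on the bin floor. It slides on a pan tilted beyond about 20 degrees and may roll on its side.
- roller_4: White slippery nylon guide roller, a stubby cylinder 24 mm across and 20 mm thick with 6 mm rounded edges and a dark bush, 14 g. Origin at its centre, z along its axis; starts flat on the bin floor. It slides on a pan tilted beyond about 20 degrees and may roll on its side.
- roller_5: White slippery nylon guide roller, a stubby cylinder 24 mm across and 20 mm thick with 6 mm rounded edges and a dark bush, 14 g. Origin at its centre, z along its axis; starts flat on the bin floor. It slides on a pan tilted beyond about 20 degrees and may roll on its side.
- screw_tin: Bystander: open grey tin, 66 mm across, 41 mm high; origin at the centre of its underside.
- pencil_cup: Bystander: card tube with pencils, 70 mm across, 143 mm high; origin at the centre of its underside.
- tape_roll: Bystander: roll of clear tape, 104 mm across, 49 mm high; origin at the centre of its underside.
- pine_block: Bystander: pine packing block, 47 x 98 x 37 mm; origin at the centre of its underside.
Things that resemble listed ones, but are neither listed nor needed, are in the scene too. There is more than one size of the scoop; the job needs the larger.

How it is judged:
On the way, in this order (a step that is already met when the one before it is completed fails the run):
1. at least one roller is carried in the scoop, clear above the table (height (world z) of scoop above 0.07 m and (((x of roller_1 in the frame of scoop between -0.047 and 0.042 m and y of roller_1 in the frame of scoop between -0.045 and 0.045 m and z of roller_1 in the frame of scoop between 0 and 0.05 m) and height (world z) of roller_1 above 0.06 m) or ((x of roller_2 in the frame of scoop between -0.047 and 0.042 m and y of roller_2 in the frame of scoop between -0.045 and 0.045 m and z of roller_2 in the frame of scoop between 0 and 0.05 m) and height (world z) of roller_2 above 0.06 m) or ((x of roller_3 in the frame of scoop between -0.047 and 0.042 m and y of roller_3 in the frame of scoop between -0.045 and 0.045 m and z of roller_3 in the frame of scoop between 0 and 0.05 m) and height (world z) of roller_3 above 0.06 m) or ((x of roller_4 in the frame of scoop between -0.047 and 0.042 m and y of roller_4 in the frame of scoop between -0.045 and 0.045 m and z of roller_4 in the frame of scoop between 0 and 0.05 m) and height (world z) of roller_4 above 0.06 m) or ((x of roller_5 in the frame of scoop between -0.047 and 0.042 m and y of roller_5 in the frame of scoop between -0.045 and 0.045 m and z of roller_5 in the frame of scoop between 0 and 0.05 m) and height (world z) of roller_5 above 0.06 m))), for 0.2 s.
2. at least three rollers lie in the kit tray ((((x of roller_1 in the frame of kit_tray between -0.061 and 0.061 m and y of roller_1 in the frame of kit_tray between -0.061 and 0.061 m and z of roller_1 in the frame of kit_tray between 0 and 0.056 m) and (x of roller_2 in the frame of kit_tray between -0.061 and 0.061 m and y of roller_2 in the frame of kit_tray between -0.061 and 0.061 m and z of roller_2 in the frame of kit_tray between 0 and 0.056 m) and (x of roller_3 in the frame of kit_tray between -0.061 and 0.061 m and y of roller_3 in the frame of kit_tray between -0.061 and 0.061 m and z of roller_3 in the frame of kit_tray between 0 and 0.056 m)) or ((x of roller_1 in the frame of kit_tray between -0.061 and 0.061 m and y of roller_1 in the frame of kit_tray between -0.061 and 0.061 m and z of roller_1 in the frame of kit_tray between 0 and 0.056 m) and (x of roller_2 in the frame of kit_tray between -0.061 and 0.061 m and y of roller_2 in the frame of kit_tray between -0.061 and 0.061 m and z of roller_2 in the frame of kit_tray between 0 and 0.056 m) and (x of roller_4 in the frame of kit_tray between -0.061 and 0.061 m and y of roller_4 in the frame of kit_tray between -0.061 and 0.061 m and z of roller_4 in the frame of kit_tray between 0 and 0.056 m)) or ((x of roller_1 in the frame of kit_tray between -0.061 and 0.061 m and y of roller_1 in the frame of kit_tray between -0.061 and 0.061 m and z of roller_1 in the frame of kit_tray between 0 and 0.056 m) and (x of roller_2 in the frame of kit_tray between -0.061 and 0.061 m and y of roller_2 in the frame of kit_tray between -0.061 and 0.061 m and z of roller_2 in the frame of kit_tray between 0 and 0.056 m) and (x of roller_5 in the frame of kit_tray between -0.061 and 0.061 m and y of roller_5 in the frame of kit_tray between -0.061 and 0.061 m and z of roller_5 in the frame of kit_tray between 0 and 0.056 m)) or ((x of roller_1 in the frame of kit_tray between -0.061 and 0.061 m and y of roller_1 in the frame of kit_tray between -0.061 and 0.061 m and z of roller_1 in the frame of kit_tray between 0 and 0.056 m) and (x of roller_3 in the frame of kit_tray between -0.061 and 0.061 m and y of roller_3 in the frame of kit_tray between -0.061 and 0.061 m and z of roller_3 in the frame of kit_tray between 0 and 0.056 m) and (x of roller_4 in the frame of kit_tray between -0.061 and 0.061 m and y of roller_4 in the frame of kit_tray between -0.061 and 0.061 m and z of roller_4 in the frame of kit_tray between 0 and 0.056 m)) or ((x of roller_1 in the frame of kit_tray between -0.061 and 0.061 m and y of roller_1 in the frame of kit_tray between -0.061 and 0.061 m and z of roller_1 in the frame of kit_tray between 0 and 0.056 m) and (x of roller_3 in the frame of kit_tray between -0.061 and 0.061 m and y of roller_3 in the frame of kit_tray between -0.061 and 0.061 m and z of roller_3 in the frame of kit_tray between 0 and 0.056 m) and (x of roller_5 in the frame of kit_tray between -0.061 and 0.061 m and y of roller_5 in the frame of kit_tray between -0.061 and 0.061 m and z of roller_5 in the frame of kit_tray between 0 and 0.056 m)) or ((x of roller_1 in the frame of kit_tray between -0.061 and 0.061 m and y of roller_1 in the frame of kit_tray between -0.061 and 0.061 m and z of roller_1 in the frame of kit_tray between 0 and 0.056 m) and (x of roller_4 in the frame of kit_tray between -0.061 and 0.061 m and y of roller_4 in the frame of kit_tray between -0.061 and 0.061 m and z of roller_4 in the frame of kit_tray between 0 and 0.056 m) and (x of roller_5 in the frame of kit_tray between -0.061 and 0.061 m and y of roller_5 in the frame of kit_tray between -0.061 and 0.061 m and z of roller_5 in the frame of kit_tray between 0 and 0.056 m)) or ((x of roller_2 in the frame of kit_tray between -0.061 and 0.061 m and y of roller_2 in the frame of kit_tray between -0.061 and 0.061 m and z of roller_2 in the frame of kit_tray between 0 and 0.056 m) and (x of roller_3 in the frame of kit_tray between -0.061 and 0.061 m and y of roller_3 in the frame of kit_tray between -0.061 and 0.061 m and z of roller_3 in the frame of kit_tray between 0 and 0.056 m) and (x of roller_4 in the frame of kit_tray between -0.061 and 0.061 m and y of roller_4 in the frame of kit_tray between -0.061 and 0.061 m and z of roller_4 in the frame of kit_tray between 0 and 0.056 m)) or ((x of roller_2 in the frame of kit_tray between -0.061 and 0.061 m and y of roller_2 in the frame of kit_tray between -0.061 and 0.061 m and z of roller_2 in the frame of kit_tray between 0 and 0.056 m) and (x of roller_3 in the frame of kit_tray between -0.061 and 0.061 m and y of roller_3 in the frame of kit_tray between -0.061 and 0.061 m and z of roller_3 in the frame of kit_tray between 0 and 0.056 m) and (x of roller_5 in the frame of kit_tray between -0.061 and 0.061 m and y of roller_5 in the frame of kit_tray between -0.061 and 0.061 m and z of roller_5 in the frame of kit_tray between 0 and 0.056 m)) or ((x of roller_2 in the frame of kit_tray between -0.061 and 0.061 m and y of roller_2 in the frame of kit_tray between -0.061 and 0.061 m and z of roller_2 in the frame of kit_tray between 0 and 0.056 m) and (x of roller_4 in the frame of kit_tray between -0.061 and 0.061 m and y of roller_4 in the frame of kit_tray between -0.061 and 0.061 m and z of roller_4 in the frame of kit_tray between 0 and 0.056 m) and (x of roller_5 in the frame of kit_tray between -0.061 and 0.061 m and y of roller_5 in the frame of kit_tray between -0.061 and 0.061 m and z of roller_5 in the frame of kit_tray between 0 and 0.056 m)) or ((x of roller_3 in the frame of kit_tray between -0.061 and 0.061 m and y of roller_3 in the frame of kit_tray between -0.061 and 0.061 m and z of roller_3 in the frame of kit_tray between 0 and 0.056 m) and (x of roller_4 in the frame of kit_tray between -0.061 and 0.061 m and y of roller_4 in the frame of kit_tray between -0.061 and 0.061 m and z of roller_4 in the frame of kit_tray between 0 and 0.056 m) and (x of roller_5 in the frame of kit_tray between -0.061 and 0.061 m and y of roller_5 in the frame of kit_tray between -0.061 and 0.061 m and z of roller_5 in the frame of kit_tray between 0 and 0.056 m)))), for 0.2 s.
At the end, for the whole second after the job is handed in: At least three rollers lie at rest inside the kit tray (centres within its walls, below its rim), every other roller lies at rest inside the parts bin or the tray, and the scoop stands upright (within 5 degrees) and at rest on its mat, its origin within 45 mm of the mat's centre ((((x of roller_1 in the frame of kit_tray between -0.061 and 0.061 m and y of roller_1 in the frame of kit_tray between -0.061 and 0.061 m and z of roller_1 in the frame of kit_tray between 0 and 0.056 m) and (x of roller_2 in the frame of kit_tray between -0.061 and 0.061 m and y of roller_2 in the frame of kit_tray between -0.061 and 0.061 m and z of roller_2 in the frame of kit_tray between 0 and 0.056 m) and (x of roller_3 in the frame of kit_tray between -0.061 and 0.061 m and y of roller_3 in the frame of kit_tray between -0.061 and 0.061 m and z of roller_3 in the frame of kit_tray between 0 and 0.056 m)) or ((x of roller_1 in the frame of kit_tray between -0.061 and 0.061 m and y of roller_1 in the frame of kit_tray between -0.061 and 0.061 m and z of roller_1 in the frame of kit_tray between 0 and 0.056 m) and (x of roller_2 in the frame of kit_tray between -0.061 and 0.061 m and y of roller_2 in the frame of kit_tray between -0.061 and 0.061 m and z of roller_2 in the frame of kit_tray between 0 and 0.056 m) and (x of roller_4 in the frame of kit_tray between -0.061 and 0.061 m and y of roller_4 in the frame of kit_tray between -0.061 and 0.061 m and z of roller_4 in the frame of kit_tray between 0 and 0.056 m)) or ((x of roller_1 in the frame of kit_tray between -0.061 and 0.061 m and y of roller_1 in the frame of kit_tray between -0.061 and 0.061 m and z of roller_1 in the frame of kit_tray between 0 and 0.056 m) and (x of roller_2 in the frame of kit_tray between -0.061 and 0.061 m and y of roller_2 in the frame of kit_tray between -0.061 and 0.061 m and z of roller_2 in the frame of kit_tray between 0 and 0.056 m) and (x of roller_5 in the frame of kit_tray between -0.061 and 0.061 m and y of roller_5 in the frame of kit_tray between -0.061 and 0.061 m and z of roller_5 in the frame of kit_tray between 0 and 0.056 m)) or ((x of roller_1 in the frame of kit_tray between -0.061 and 0.061 m and y of roller_1 in the frame of kit_tray between -0.061 and 0.061 m and z of roller_1 in the frame of kit_tray between 0 and 0.056 m) and (x of roller_3 in the frame of kit_tray between -0.061 and 0.061 m and y of roller_3 in the frame of kit_tray between -0.061 and 0.061 m and z of roller_3 in the frame of kit_tray between 0 and 0.056 m) and (x of roller_4 in the frame of kit_tray between -0.061 and 0.061 m and y of roller_4 in the frame of kit_tray between -0.061 and 0.061 m and z of roller_4 in the frame of kit_tray between 0 and 0.056 m)) or ((x of roller_1 in the frame of kit_tray between -0.061 and 0.061 m and y of roller_1 in the frame of kit_tray between -0.061 and 0.061 m and z of roller_1 in the frame of kit_tray between 0 and 0.056 m) and (x of roller_3 in the frame of kit_tray between -0.061 and 0.061 m and y of roller_3 in the frame of kit_tray between -0.061 and 0.061 m and z of roller_3 in the frame of kit_tray between 0 and 0.056 m) and (x of roller_5 in the frame of kit_tray between -0.061 and 0.061 m and y of roller_5 in the frame of kit_tray between -0.061 and 0.061 m and z of roller_5 in the frame of kit_tray between 0 and 0.056 m)) or ((x of roller_1 in the frame of kit_tray between -0.061 and 0.061 m and y of roller_1 in the frame of kit_tray between -0.061 and 0.061 m and z of roller_1 in the frame of kit_tray between 0 and 0.056 m) and (x of roller_4 in the frame of kit_tray between -0.061 and 0.061 m and y of roller_4 in the frame of kit_tray between -0.061 and 0.061 m and z of roller_4 in the frame of kit_tray between 0 and 0.056 m) and (x of roller_5 in the frame of kit_tray between -0.061 and 0.061 m and y of roller_5 in the frame of kit_tray between -0.061 and 0.061 m and z of roller_5 in the frame of kit_tray between 0 and 0.056 m)) or ((x of roller_2 in the frame of kit_tray between -0.061 and 0.061 m and y of roller_2 in the frame of kit_tray between -0.061 and 0.061 m and z of roller_2 in the frame of kit_tray between 0 and 0.056 m) and (x of roller_3 in the frame of kit_tray between -0.061 and 0.061 m and y of roller_3 in the frame of kit_tray between -0.061 and 0.061 m and z of roller_3 in the frame of kit_tray between 0 and 0.056 m) and (x of roller_4 in the frame of kit_tray between -0.061 and 0.061 m and y of roller_4 in the frame of kit_tray between -0.061 and 0.061 m and z of roller_4 in the frame of kit_tray between 0 and 0.056 m)) or ((x of roller_2 in the frame of kit_tray between -0.061 and 0.061 m and y of roller_2 in the frame of kit_tray between -0.061 and 0.061 m and z of roller_2 in the frame of kit_tray between 0 and 0.056 m) and (x of roller_3 in the frame of kit_tray between -0.061 and 0.061 m and y of roller_3 in the frame of kit_tray between -0.061 and 0.061 m and z of roller_3 in the frame of kit_tray between 0 and 0.056 m) and (x of roller_5 in the frame of kit_tray between -0.061 and 0.061 m and y of roller_5 in the frame of kit_tray between -0.061 and 0.061 m and z of roller_5 in the frame of kit_tray between 0 and 0.056 m)) or ((x of roller_2 in the frame of kit_tray between -0.061 and 0.061 m and y of roller_2 in the frame of kit_tray between -0.061 and 0.061 m and z of roller_2 in the frame of kit_tray between 0 and 0.056 m) and (x of roller_4 in the frame of kit_tray between -0.061 and 0.061 m and y of roller_4 in the frame of kit_tray between -0.061 and 0.061 m and z of roller_4 in the frame of kit_tray between 0 and 0.056 m) and (x of roller_5 in the frame of kit_tray between -0.061 and 0.061 m and y of roller_5 in the frame of kit_tray between -0.061 and 0.061 m and z of roller_5 in the frame of kit_tray between 0 and 0.056 m)) or ((x of roller_3 in the frame of kit_tray between -0.061 and 0.061 m and y of roller_3 in the frame of kit_tray between -0.061 and 0.061 m and z of roller_3 in the frame of kit_tray between 0 and 0.056 m) and (x of roller_4 in the frame of kit_tray between -0.061 and 0.061 m and y of roller_4 in the frame of kit_tray between -0.061 and 0.061 m and z of roller_4 in the frame of kit_tray between 0 and 0.056 m) and (x of roller_5 in the frame of kit_tray between -0.061 and 0.061 m and y of roller_5 in the frame of kit_tray between -0.061 and 0.061 m and z of roller_5 in the frame of kit_tray between 0 and 0.056 m))) and ((x of roller_1 in the frame of kit_tray between -0.061 and 0.061 m and y of roller_1 in the frame of kit_tray between -0.061 and 0.061 m and z of roller_1 in the frame of kit_tray between 0 and 0.056 m) or (x of roller_1 in the frame of parts_bin between -0.106 and 0.11 m and y of roller_1 in the frame of parts_bin between -0.056 and 0.056 m and z of roller_1 in the frame of parts_bin between 0 and 0.059 m)) and ((x of roller_2 in the frame of kit_tray between -0.061 and 0.061 m and y of roller_2 in the frame of kit_tray between -0.061 and 0.061 m and z of roller_2 in the frame of kit_tray between 0 and 0.056 m) or (x of roller_2 in the frame of parts_bin between -0.106 and 0.11 m and y of roller_2 in the frame of parts_bin between -0.056 and 0.056 m and z of roller_2 in the frame of parts_bin between 0 and 0.059 m)) and ((x of roller_3 in the frame of kit_tray between -0.061 and 0.061 m and y of roller_3 in the frame of kit_tray between -0.061 and 0.061 m and z of roller_3 in the frame of kit_tray between 0 and 0.056 m) or (x of roller_3 in the frame of parts_bin between -0.106 and 0.11 m and y of roller_3 in the frame of parts_bin between -0.056 and 0.056 m and z of roller_3 in the frame of parts_bin between 0 and 0.059 m)) and ((x of roller_4 in the frame of kit_tray between -0.061 and 0.061 m and y of roller_4 in the frame of kit_tray between -0.061 and 0.061 m and z of roller_4 in the frame of kit_tray between 0 and 0.056 m) or (x of roller_4 in the frame of parts_bin between -0.106 and 0.11 m and y of roller_4 in the frame of parts_bin between -0.056 and 0.056 m and z of roller_4 in the frame of parts_bin between 0 and 0.059 m)) and ((x of roller_5 in the frame of kit_tray between -0.061 and 0.061 m and y of roller_5 in the frame of kit_tray between -0.061 and 0.061 m and z of roller_5 in the frame of kit_tray between 0 and 0.056 m) or (x of roller_5 in the frame of parts_bin between -0.106 and 0.11 m and y of roller_5 in the frame of parts_bin between -0.056 and 0.056 m and z of roller_5 in the frame of parts_bin between 0 and 0.059 m)) and linear speed of each of roller_1, roller_2, roller_3, roller_4, roller_5 below 0.03 m/s and horizontal distance between scoop and scoop_mat below 0.045 m and height (world z) of scoop below 0.02 m and angle between scoop's own z axis and vertical below 0.08 rad and linear speed of scoop below 0.02 m/s); the robot touches nothing.
It fails at once if the gripper's fingers touch a roller (contact force between the fingers and roller_1 above 0.3 N or contact force between the fingers and roller_2 above 0.3 N or contact force between the fingers and roller_3 above 0.3 N or contact force between the fingers and roller_4 above 0.3 N or contact force between the fingers and roller_5 above 0.3 N).
It fails at once if a bystander (screw tin, pencil cup, roll of clear tape, pine block) is moved by more than 30 mm (distance of any of screw_tin, pencil_cup, tape_roll, pine_block from where it was at the start of the episode above 0.03 m).
It also fails if it takes over 64 s, if anything falls off the work surface, if the arm or the gripper's body presses on something with over 40 N, if the wrist force passes 120 N, or if a joint passes its speed limit or range.

## Robot

A 7-joint arm with a two-finger parallel gripper is mounted at the origin on a cart in front of the work surface, level with it; the furniture and walls round the work are solid. World frame = base frame: x ahead of the robot, y to its left, z up, the work surface at z = 0. Lengths are in m, angles in rad, forces in N, time in s.
With the tool pointing down it reaches from about 0.4 to 0.875 m from the base axis. Payload 6.5 kg.
Tool frame: the origin (TCP) lies on the centre line of the jaws, within the pads' length; the fingertips stand arm.nose_length ahead of it and the grasp point (between the pads) lies 6 mm ahead of it (arm.nose_length is the distance from the TCP to the fingertips, in m); z points along the fingers, x is the direction in which the jaws open and shut, and the axes are right-handed (so a half turn about z gives the same grasp; the last joint's range is limited). The gripper opens to 88 mm and grips with 3 to 60 N. Pads are 18 mm wide; open, the fingers measure 123 mm over their backs; the gripper's body (75 mm by 187 mm) begins 45 mm behind the grasp point.
Start: joints at [1.119, 0.536, -0.004, 1.538, 0.003, 1.067, -0.071], TCP at [0.245, -0.602, 0.264] pointing down, gripper open.
Joint ranges: [-2.7, 2.7], [-0.37, 2.16], [-1.27, 1.26], [0.24, 2.4], [-1.31, 4.45], [0.19, 1.91], [-2.76, 2.76]. Speed limits (rad/s): [2.39, 2.39, 3.14, 3.14, 3.14, 3.14, 3.14].

## Interface

Orientations are given as a unit quaternion [w, x, y, z].
In Python, from rig import arm gives the robot as it stands.
- The arm moves only by the tool play_rows, never from a script. Its argument "deltas" is one flat list of numbers, 5 for each row, row after row: the shift along the tool's x, y, z in m, then the turn about the tool's z in degrees, then the opening, from 0 (shut) to 1 (fully open). In form: [x, y, z, yaw, grip, x, y, z, yaw, grip, ...]. A call has 1 to 8 rows; each row shifts and turns the commanded pose from where the row before left it, along the tool's axes as they then stand; what a row does not reach is not made up. A row lasts 1/8 s, in which the tool goes at most 62.5 mm and 10.7 degrees, less where a joint would pass 70% of its speed; a pose out of reach is approached as far as the arm can. A call with a gripper value outside its range is refused whole. The fingers move at their own pace and stop on an object; "grip_force" is the grip in N (left out, the last holds). Time passes only in rows, so rows that do not move let the fingers close. It gives the time, the measured TCP pose, the force and the opening at its end, in the units of the state.
- arm.observe(): the state, without advancing time (a new reading comes with each control period).
- arm.get_image(name): name is "scene" or "top" or "wrist"; returns the picture (384x512x3 uint8, blue, green, red); there is no depth.
- arm.get_calibration(name): a dict with "fx", "fy", "cx", "cy" (pixels), "position" and "orientation" of the camera in the world. Camera axes: x right, y down, z forward; pixel columns grow to the right and rows downward; lengths in m; the calibration is good to about 2 mm. A picture is of the moment at which its call begins: read the wrist's pose just before it. get_calibration takes no time and is no camera call; for the wrist camera it gives the pose at the moment of the call.
- arm.finish_job(): hands the job in, once; it reports no verdict.
The state is a dict: "clock": time; "joints": joint angles; "joint_velocities": joint speeds; "tau": joint torques, N m; "tool_pos": TCP position; "ee_rot": TCP orientation; "contact_force": force on the tool from outside, world axes, zero at the start; "moment": the same for the moment, N m; "opening": finger opening in m.
Only numpy, scipy, OpenCV 4.12 (cv2) and the standard library are available. Lean on these libraries where they do the work, as an engineer would, in place of code of your own. Each camera call takes 0.05 s, during which the arm holds its last target. There are 200 camera calls.

## Working session

There is one attempt and no reset: what is moved stays moved. The work goes in short steps, Python scripts to look and compute and a tool call to move; the robot and the scene stay as the last step left them, time stands still between calls to the robot, and variables do not carry over. Pictures are saved under pics/ and viewed, about 8 in all and at most 12, crops included, and the job is handed in when it is done.

Besides the shell and the picture viewer there is one more tool, called after "Emit:" by a JSON object that holds its "fn" and its "kwargs", one argument or row to a line. play_rows: Moves the arm, as the interface text tells. Its arguments: {"type":"object","properties":{"deltas":{"type":"array","items":{"type":"number"}},"grip_force":{"type":"number"}},"required":["deltas"]}

```bash
ls; mkdir -p pics
python3 - <<'E'
from rig import arm
import cv2
s=arm.observe()
print({k:s[k] for k in('clock','tool_pos','ee_rot','opening','contact_force')},arm.nose_length)
for n in('top','scene'):
    im=arm.get_image(n);cv2.imwrite(f'pics/{n}0.png',im);print(n,arm.get_calibration(n))
E
```

```text
pics
{'clock': 0.0, 'tool_pos': array([ 0.24434103, -0.6017167 ,  0.2628673 ]), 'ee_rot': array([-4.03156486e-04,  8.29563754e-01, -5.58411369e-01, -7.46878365e-04]), 'opening': 0.08812391776678653, 'contact_force': array([-0.51854329, -0.03356461, -0.14860524])} 0.025
top {'fx': 474.1483818452273, 'fy': 474.1483818452273, 'cx': 261.5255706995601, 'cy': 186.09038486820128, 'position': array([ 0.29503009, -0.08565787,  1.52873828]), 'orientation': array([ 0.06466703, -0.70255138,  0.70612127, -0.06027013])}
scene {'fx': 459.90322439667193, 'fy': 459.90322439667193, 'cx': 258.5003052163658, 'cy': 185.6292409196944, 'position': array([-0.13415042, -1.14065264,  1.35756101]), 'orientation': array([-0.3711038 ,  0.88254172, -0.26781984,  0.10804913])}
```

View pics/top0.png

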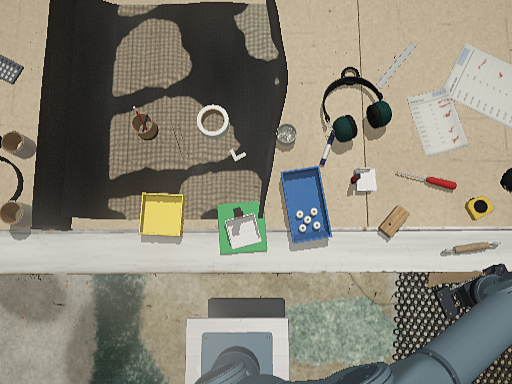

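View pics/scene0.png

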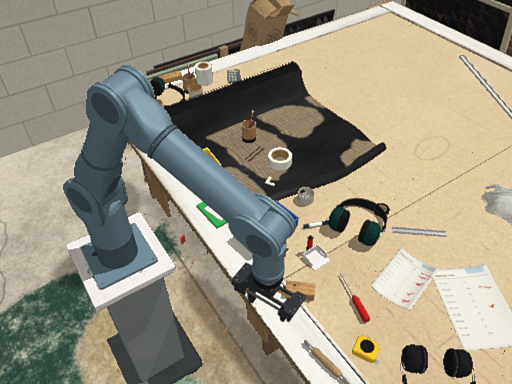

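Top view: the tray is at (162,215), the mat and large scoop at (242,228), the bin at (305,205) with its five rollers near (310,220), and the small scoop at (365,180). The image's up direction is roughly +x. Next I measure these.

```bash
cat > h.py <<'E'
import numpy as np, cv2
from scipy.spatial.transform import Rotation as R
def rot(q): return R.from_quat([q[1],q[2],q[3],q[0]])
def cast(c,px,z):
    px=np.atleast_2d(px).astype(float)
    d=np.c_[(px[:,0]-c['cx'])/c['fx'],(px[:,1]-c['cy'])/c['fy'],np.ones(len(px))]
    d=rot(c['orientation']).apply(d);p=np.array(c['position'])
    return p+d*((z-p[2])/d[:,2])[:,None]
def proj(c,P):
    v=rot(c['orientation']).inv().apply(np.atleast_2d(P)-c['position'])
    return np.c_[v[:,0]/v[:,2]*c['fx']+c['cx'],v[:,1]/v[:,2]*c['fy']+c['cy']]
def blobs(im,lo,hi,amin):
    m=cv2.inRange(cv2.cvtColor(im,cv2.COLOR_BGR2HSV),np.array(lo),np.array(hi))
    m=cv2.morphologyEx(m,cv2.MORPH_CLOSE,np.ones((3,3)))
    cs,_=cv2.findContours(m,cv2.RETR_EXTERNAL,cv2.CHAIN_APPROX_NONE)
    return sorted([c for c in cs if cv2.contourArea(c)>amin],key=cv2.contourArea)[::-1]
def rect(c,ct,z):
    P=cast(c,ct[:,0,:],z)[:,:2].astype(np.float32)
    return cv2.minAreaRect(P*1000)
E
python3 - <<'E'
from rig import arm
from h import *
im=cv2.imread('pics/top0.png');c=arm.get_calibration('top')
for n,lo,hi,z in(('bin',(100,100,40),(125,255,255),.055),('tray',(22,120,80),(35,255,255),.05),('mat',(50,100,60),(80,255,255),.014)):
    for b in blobs(im,lo,hi,300)[:2]: print(n,cv2.boundingRect(b),cv2.contourArea(b),rect(c,b,z))
for b in blobs(im[195:245,290:330],(0,0,150),(180,60,255),8):
    m=b[:,0].mean(0)+[290,195];print('roller',m,cast(c,m,.034)[0])
cr=im[185:265,130:340];cv2.imwrite('pics/crop.png',cv2.resize(cr,None,fx=3.8,fy=3.8,interpolation=2))
E
```

```text
bin (281, 166, 51, 77) 2700.5 ((501.7501525878906, -214.81002807617188), (226.39744567871094, 122.8703384399414), 9.017370223999023)
tray (139, 193, 46, 43) 1713.5 ((472.696533203125, 236.9729766845703), (136.09182739257812, 131.45594787597656), 87.02135467529297)
tray (465, 196, 29, 24) 424.0 ((490.32379150390625, -756.6420288085938), (60.63202667236328, 79.29744720458984), 27.140369415283203)
mat (217, 202, 50, 52) 2083.0 ((433.48577880859375, -12.611213684082031), (156.71258544921875, 147.92178344726562), 4.387284755706787)
roller [303.04761905 219.9047619 ] [ 0.45299544 -0.20766925  0.034     ]
roller [328.09090909 206.81818182] [ 0.49425314 -0.28795717  0.034     ]
roller [316.21052632 224.73684211] [ 0.43749408 -0.24885869  0.034     ]
roller [313.6 211.3] [ 0.48018073 -0.24164552  0.034     ]
roller [293.63636364 241.13636364] [ 0.3863679  -0.17684464  0.034     ]
```

View pics/crop.png

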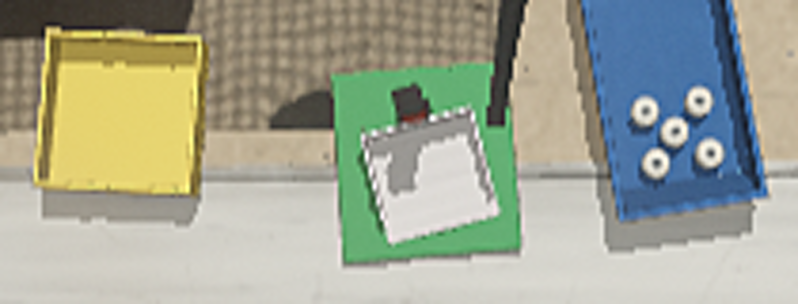

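```bash
cat >> h.py <<'E'
def to(arm,P,ang=None):
    "local shift to world P (TCP), then yaw (deg) bringing tool x to world angle ang"
    s=arm.observe();r=rot(s['ee_rot']);d=r.inv().apply(np.array(P)-s['tool_pos'])
    x=r.apply([1,0,0]);a=np.degrees(np.arctan2(x[1],x[0]))
    y=None if ang is None else -((ang-a+180)%360-180)
    print('t',round(s['clock'],2),'tcp',s['tool_pos'].round(4),'ang',a.round(2),'F',s['contact_force'].round(1),'op',round(s['opening'],4));print('local mm',(d*1000).round(1),'yaw',y)
E
python3 - <<'E'
from rig import arm
from h import *
c=arm.get_calibration('top')
p=cast(c,[237.9,212.6],.12)[0];print(p)
w=arm.get_calibration('wrist');s=arm.observe();print('cam in tool',rot(s['ee_rot']).inv().apply(w['position']-s['tool_pos']),(rot(s['ee_rot']).inv()*rot(w['orientation'])).as_matrix().round(2),w['fx'])
to(arm,[p[0],p[1],.26],-75)
E
```

```text
[ 0.46681767 -0.00644509  0.12      ]
cam in tool [-0.00116189 -0.07590282 -0.12091002] [[ 1.    0.   -0.  ]
 [-0.    0.96  0.29]
 [ 0.   -0.29  0.96]] 287.6912679306495
t 0.1 tcp [ 0.2444 -0.6017  0.2629] ang -67.89 F [ 0.6  0.1 -0.5] op 0.0884
local mm [-467.8 -430.1    3.6] yaw 7.111317534726709
```

Emit:
{"fn": "play_rows", "kwargs": {
  "deltas": [-0.033, -0.031, 0, 0, 1, -0.033, -0.031, 0, 0, 1, -0.033, -0.031, 0, 0, 1, -0.033, -0.031, 0, 0, 1, -0.033, -0.031, 0, 0, 1, -0.033, -0.031, 0, 0, 1, -0.033, -0.031, 0, 0, 1, -0.033, -0.031, 0, 0, 1]
}}

```text
clock: 1.1
tool_pos: [0.3752, -0.2628, 0.2636]
ee_rot: [0.0, 0.83, -0.558, -0.0]
contact_force: [0.3, 0.4, -0.1]
opening: 0.0882
```

Emit:
{"fn": "play_rows", "kwargs": {
  "deltas": [-0.033, -0.031, 0, 0, 1, -0.033, -0.031, 0, 0, 1, -0.033, -0.031, 0, 0, 1, -0.033, -0.03, 0, 0, 1, -0.033, -0.03, 0, 0, 1, -0.033, -0.03, 0, 0, 1, 0, 0, 0, 7, 1, 0, 0, 0, 0, 1]
}}

```text
clock: 2.1
tool_pos: [0.4698, -0.0117, 0.2634]
ee_rot: [0.0, 0.794, -0.607, -0.0]
contact_force: [-0.6, -1.0, -0.8]
opening: 0.0879
```

```bash
cat > look.py <<'E'
import sys,pickle
from rig import arm
from h import *
n=sys.argv[1];cam=sys.argv[2] if len(sys.argv)>2 else 'wrist'
s=arm.observe();c=arm.get_calibration(cam);im=arm.get_image(cam)
cv2.imwrite(f'pics/{n}.png',im);pickle.dump((c,im),open(n+'.pkl','wb'))
to(arm,s['tool_pos'],-75)
E
python3 look.py w1
```

```text
t 2.15 tcp [ 0.4697 -0.0123  0.2635] ang -74.78 F [-0.4 -0.1  0.4] op 0.0878
local mm [-0.5 -0.2  0.1] yaw 0.22229049522127298
```

View pics/w1.png

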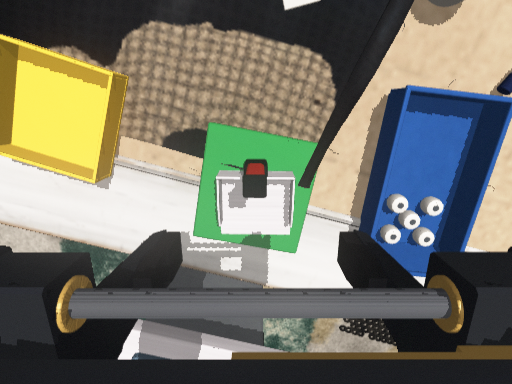

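Run:
```python
import pickle
from h import *
c,im=pickle.load(open('w1.pkl','rb'))
cv2.imwrite('pics/c1.png',cv2.resize(im[140:250,195:315],None,fx=5,fy=5,interpolation=cv2.INTER_CUBIC))
```

```text
(no output)
```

View pics/c1.png

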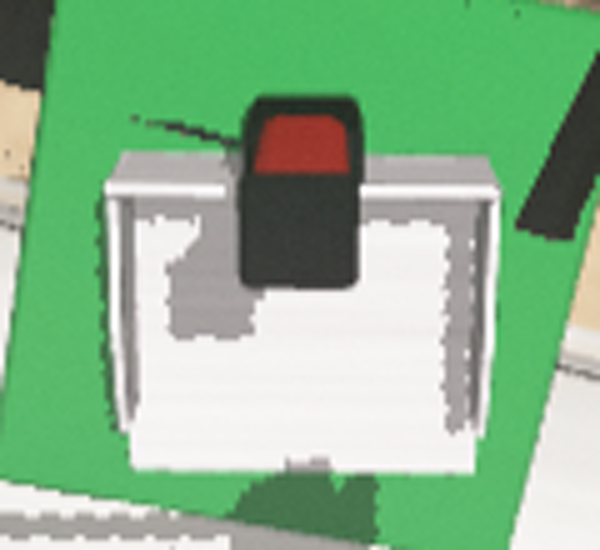

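Run:
```python
import pickle
from rig import arm
from h import *
c,im=pickle.load(open('w1.pkl','rb'))
cap=cast(c,[254.8,186.4],.123)[0]
l=cast(c,[[221.4,233.6],[290.2,234.4]],.016)
b=cast(c,[[195+107/5,140+190/5],[195+498/5,140+190/5]],.05)
print(cap,l,np.linalg.norm(l[0]-l[1]))
for q in(l,b):
    d=q[1]-q[0];print(np.degrees(np.arctan2(d[1],d[0])),np.linalg.norm(d),q.mean(0))
m=l.mean(0);a=np.arctan2(*(cap-m)[1::-1]);print('scoop yaw by axis',np.degrees(a),np.linalg.norm((cap-m)[:2]))
for n,lo,hi,z in(('bin',(100,100,40),(125,255,255),.055),('mat',(50,100,60),(80,255,255),.014),('tray',(22,120,80),(35,255,255),.05)):
    for k in blobs(im,lo,hi,3000)[:1]: print(n,rect(c,k,z))
e=[[407,87],[512,98]]
print('bin far rim px->',cast(c,e,.055))
to(arm,[cap[0],cap[1],.104+.006],-75)
```

```text
[ 0.47174666 -0.00509918  0.123     ] [[ 0.3643439   0.01635908  0.016     ]
 [ 0.38843505 -0.07673089  0.016     ]] 0.09615678293728513
-75.4905103186656 0.09615678293728513 [ 0.37638947 -0.03018591  0.016     ]
-74.775475944501 0.09341419586294904 [ 0.46219404 -0.00726481  0.05      ]
scoop yaw by axis 14.739479419961556 0.09860191018628982
bin ((500.65545654296875, -207.39688110351562), (228.94720458984375, 141.2815399169922), 9.031590461730957)
mat ((435.1779479980469, -12.815406799316406), (158.54061889648438, 148.1025390625), 4.338050365447998)
tray ((473.534423828125, 225.03009033203125), (134.163818359375, 131.6665802001953), 87.123779296875)
bin far rim px-> [[ 0.60323216 -0.138081    0.055     ]
 [ 0.62272992 -0.25254776  0.055     ]]
t 2.15 tcp [ 0.4697 -0.0123  0.2635] ang -74.78 F [-0.4 -0.1  0.4] op 0.0878
local mm [ -6.4  -4.  153.5] yaw 0.22229049522127298
```

Emit:
{"fn": "play_rows", "kwargs": {
  "deltas": [-0.006, -0.004, 0.02, 0, 1, 0, 0, 0.035, 0, 1, 0, 0, 0.035, 0, 1, 0, 0, 0.035, 0, 1, 0, 0, 0.028, 0, 1, 0, 0, 0, 0, 1, 0, 0, 0, 0, 0, 0, 0, 0, 0, 0],
  "grip_force": 50
}}

```text
clock: 3.15
tool_pos: [0.4732, -0.0053, 0.1119]
ee_rot: [-0.001, 0.794, -0.608, 0.001]
contact_force: [-0.2, -1.0, -1.0]
opening: 0.0701
```

Emit:
{"fn": "play_rows", "kwargs": {
  "deltas": [0, 0, 0, 0, 0, 0, 0, 0, 0, 0, 0, 0, 0, 0, 0, 0, 0, 0, 0, 0, 0, 0, -0.02, 0, 0, 0, 0, -0.02, 0, 0, 0, 0, 0, 0, 0]
}}

```text
clock: 4.03
tool_pos: [0.4731, -0.0052, 0.1515]
ee_rot: [-0.001, 0.794, -0.608, 0.001]
contact_force: [-0.1, -0.3, -1.1]
opening: 0.0203
```

```bash
python3 look.py w2
```

```text
t 4.08 tcp [ 0.4724 -0.0052  0.1506] ang -74.9 F [ 0.5  0.2 -2.5] op 0.0209
local mm [ 0.1 -0.7 -0.8] yaw 0.09985612796512555
```

View pics/w2.png

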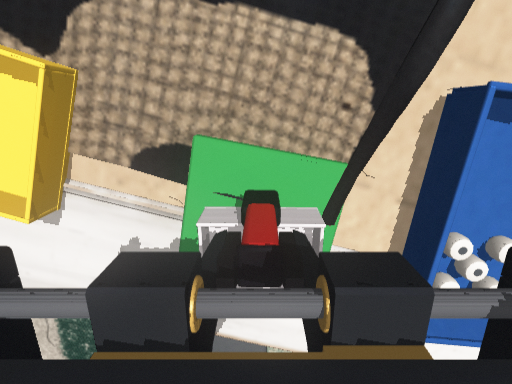

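The scoop is held level at (262,215), with the handle between the pads. I lift it, turn it to the bin's yaw and go to the bin.

Emit:
{"fn": "play_rows", "kwargs": {
  "deltas": [0, 0, -0.02, 2, 0, 0, 0, -0.02, 4.1, 0, 0, 0, 0, 0, 0]
}}

```text
clock: 4.45
tool_pos: [0.4728, -0.0051, 0.1907]
ee_rot: [-0.0, 0.761, -0.649, 0.001]
contact_force: [0.4, 0.9, -2.3]
opening: 0.021
```

Run:
```python
from rig import arm
from h import *
to(arm,[.5962,-.1999,.195],-81)
```

```text
t 4.45 tcp [ 0.4728 -0.0051  0.1907] ang -80.97 F [ 0.4  0.9 -2.3] op 0.021
local mm [211.7 -91.3  -4.1] yaw 0.03480056160108802
```

Emit:
{"fn": "play_rows", "kwargs": {
  "deltas": [0.03, -0.013, 0, 0, 0, 0.03, -0.013, 0, 0, 0, 0.03, -0.013, 0, 0, 0, 0.03, -0.013, 0, 0, 0, 0.03, -0.013, 0, 0, 0, 0.03, -0.013, 0, 0, 0, 0.031, -0.013, 0, 0, 0, 0, 0, 0, 0, 0]
}}

```text
clock: 5.45
tool_pos: [0.5949, -0.2022, 0.1883]
ee_rot: [0.001, 0.76, -0.65, -0.0]
contact_force: [-0.4, 0.7, -1.8]
opening: 0.0209
```

```bash
python3 look.py w3
python3 - <<'E'
from rig import arm
from h import *
to(arm,[.5962,-.1999,.1115],-81)
im=arm.get_image('top');c=arm.get_calibration('top');cv2.imwrite('pics/t3.png',cv2.resize(im[140:250,230:370],None,fx=5,fy=5,interpolation=2))
E
```

```text
t 5.5 tcp [ 0.5943 -0.2     0.1884] ang -81.02 F [-0.2  0.3 -2.6] op 0.0205
local mm [ 2.2 -0.2  0. ] yaw -6.0245815895742965
t 5.5 tcp [ 0.5943 -0.2     0.1884] ang -81.02 F [-0.2  0.3 -2.6] op 0.0205
local mm [ 0.2 -2.1 76.9] yaw -0.02458158957429646
```

View pics/w3.png

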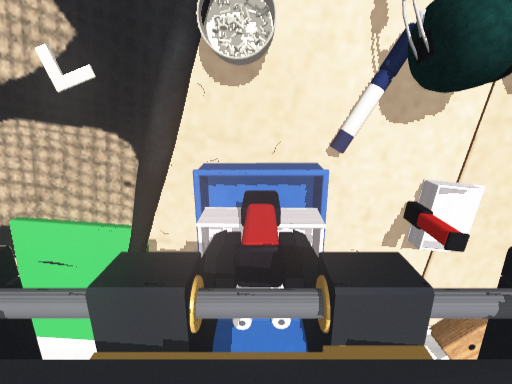

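The scoop (rim 197 to 326 px) is centred over the bin (193 to 328 px), with rollers ahead of the lip at (241,322) and (281,322). I lower it.

Emit:
{"fn": "play_rows", "kwargs": {
  "deltas": [0, -0.002, 0.02, 0, 0, 0, 0, 0.02, 0, 0, 0, 0, 0.015, 0, 0, 0, 0, 0.01, 0, 0, 0, 0, 0.007, 0, 0, 0, 0, 0, 0, 0]
}}

```text
clock: 6.3
tool_pos: [0.602, -0.1996, 0.1236]
ee_rot: [-0.002, 0.761, -0.649, 0.005]
contact_force: [-2.1, -0.2, 23.4]
opening: 0.0208
```

Emit:
{"fn": "play_rows", "kwargs": {
  "deltas": [0, 0, 0.003, 0, 0, 0, 0, 0.002, 0, 0, 0, 0, 0, 0, 0]
}}

```text
clock: 6.68
tool_pos: [0.6043, -0.1994, 0.1223]
ee_rot: [-0.004, 0.76, -0.649, 0.007]
contact_force: [-6.2, 3.7, 45.8]
opening: 0.0204
```

Emit:
{"fn": "play_rows", "kwargs": {
  "deltas": [0, 0, -0.006, 0, 0, 0, 0.003, -0.004, 0, 0, 0, 0.004, 0, 0, 0, 0, 0, 0, 0, 0]
}}

```text
clock: 7.18
tool_pos: [0.5894, -0.2002, 0.123]
ee_rot: [0.0, 0.76, -0.65, -0.001]
contact_force: [-0.4, -0.1, -1.3]
opening: 0.0203
```

```bash
python3 look.py w4
python3 - <<'E'
from rig import arm
from h import *
import pickle
im=arm.get_image('scene');T=arm.get_image('top')
c,w=pickle.load(open('w4.pkl','rb'))
cs=arm.get_calibration('scene');u,v=proj(cs,[.52,-.2,.05])[0].astype(int);print(u,v)
a=cv2.resize(w[150:330,150:370],(440,360));b=cv2.resize(im[max(0,v-45):v+45,u-45:u+45],(360,360),interpolation=2)
d=cv2.resize(T[150:250,265:345],(288,360),interpolation=2)
cv2.imwrite('pics/m4.png',cv2.resize(np.hstack([b,a])[:, :800],(800,360)))
E
```

```text
t 7.22 tcp [ 0.5896 -0.2002  0.123 ] ang -81.01 F [-0.2 -0.3 -0.6] op 0.0202
local mm [0.  0.2 0. ] yaw -6.007876347486103
267 219
```

View pics/m4.png

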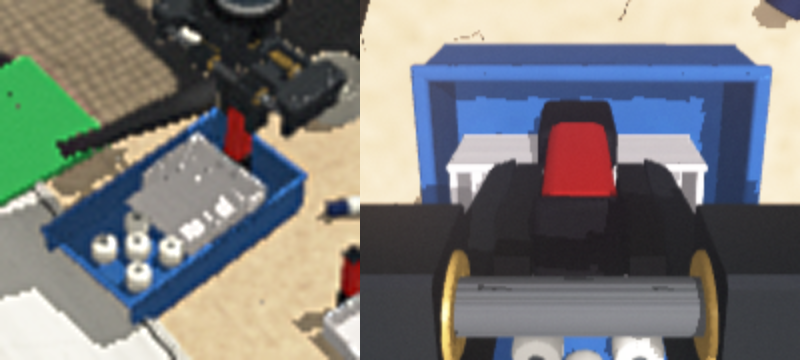

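Run:
```python
import pickle
from h import *
c,w=pickle.load(open('w4.pkl','rb'))
M=np.array([[1,0,0],[0,.9563,.2924],[0,-.2924,.9563]])
from rig import arm
s=arm.observe();wc=arm.get_calibration('wrist');r=rot(s['ee_rot']).inv()
cp=r.apply(wc['position']-s['tool_pos']);cr=r*rot(wc['orientation'])
for th in(0,3,6,9):
    t=np.radians(th);o=[]
    for x,z in((45,36),(48,0),(61,0),(61,38),(63,38),(63,104)):
        dx,dz=(x-53)/1e3,(z-90)/1e3
        X,Z=dx*np.cos(t)-dz*np.sin(t),dz*np.cos(t)+dx*np.sin(t)   # lip down: -x -> -z, -z->+x
        v=cr.inv().apply(np.array([0,.0014-X,.006-Z])-cp);o.append(v[1]/v[2]*wc['fy']+wc['cy'])
    print(th,np.round(o,1))
for n in('w2','w3','w4'):
    im=pickle.load(open(n+'.pkl','rb'))[1]
    col=im[190:250,215].astype(int).tolist();print(n,[(190+i,v) for i,v in enumerate(col) if i%2==0])
```

```text
0 [235.7 213.  197.6 215.  212.1 264.5]
3 [231.7 207.4 192.1 211.4 208.6 266.6]
6 [227.7 201.9 186.7 207.9 205.1 268.7]
9 [223.8 196.4 181.2 204.4 201.7 270.8]
w2 [(190, [99, 186, 75]), (192, [72, 121, 60]), (194, [100, 186, 74]), (196, [100, 186, 76]), (198, [98, 183, 74]), (200, [100, 186, 76]), (202, [102, 186, 77]), (204, [101, 186, 78]), (206, [137, 179, 128]), (208, [192, 194, 199]), (210, [177, 178, 182]), (212, [180, 180, 184]), (214, [174, 174, 178]), (216, [180, 181, 185]), (218, [183, 182, 187]), (220, [178, 180, 184]), (222, [175, 177, 182]), (224, [247, 247, 249]), (226, [203, 203, 210]), (228, [226, 226, 231]), (230, [203, 201, 208]), (232, [158, 159, 163]), (234, [69, 69, 69]), (236, [50, 51, 51]), (238, [49, 51, 49]), (240, [47, 48, 48]), (242, [48, 50, 49]), (244, [48, 50, 48]), (246, [47, 49, 48]), (248, [48, 48, 48])]
w3 [(190, [217, 138, 96]), (192, [217, 136, 93]), (194, [218, 137, 93]), (196, [218, 139, 94]), (198, [219, 141, 94]), (200, [219, 139, 95]), (202, [214, 136, 92]), (204, [214, 137, 93]), (206, [213, 148, 112]), (208, [222, 220, 228]), (210, [217, 215
[... 427 characters left out ...]
, [63, 61, 68])]
w4 [(190, [156, 99, 74]), (192, [132, 86, 69]), (194, [131, 86, 66]), (196, [132, 86, 66]), (198, [133, 86, 66]), (200, [215, 134, 86]), (202, [214, 132, 84]), (204, [214, 131, 82]), (206, [215, 131, 82]), (208, [216, 133, 83]), (210, [218, 134, 84]), (212, [218, 135, 82]), (214, [218, 136, 83]), (216, [220, 136, 85]), (218, [212, 210, 216]), (220, [204, 201, 207]), (222, [203, 201, 209]), (224, [202, 200, 206]), (226, [208, 206, 213]), (228, [206, 203, 210]), (230, [203, 200, 207]), (232, [247, 246, 249]), (234, [224, 221, 228]), (236, [60, 56, 58]), (238, [59, 53, 55]), (240, [60, 55, 57]), (242, [58, 52, 53]), (244, [57, 53, 55]), (246, [58, 53, 55]), (248, [57, 54, 55])]
```

Emit:
{"fn": "play_rows", "kwargs": {
  "deltas": [0, -0.003, 0, 0, 0, 0, 0, 0.003, 0, 0, 0, 0, 0.003, 0, 0, 0, 0, 0, 0, 0]
}}

```text
clock: 7.82
tool_pos: [0.5976, -0.1992, 0.1224]
ee_rot: [-0.002, 0.761, -0.649, 0.004]
contact_force: [-2.9, 2.6, 25.3]
opening: 0.0203
```

Emit:
{"fn": "play_rows", "kwargs": {
  "deltas": [0, 0, 0.003, 0, 0, 0, 0, 0, 0, 0]
}}

```text
clock: 8.07
tool_pos: [0.6002, -0.1985, 0.1217]
ee_rot: [-0.004, 0.761, -0.649, 0.006]
contact_force: [-1.6, 4.8, 35.9]
opening: 0.0202
```

Run:
```python
import pickle
from h import *
from scipy.optimize import least_squares
from rig import arm
s=arm.observe();wc=arm.get_calibration('wrist');r=rot(s['ee_rot']).inv()
cp=r.apply(wc['position']-s['tool_pos']);cr=r*rot(wc['orientation'])
def pr(x,y,z,p):
    t,sx,sz=p;dx,dz=(x-53)/1e3,(z-90)/1e3
    X,Z=dx*np.cos(t)-dz*np.sin(t),dz*np.cos(t)+dx*np.sin(t)
    v=cr.inv().apply(np.array([-y/1e3,.0014-X-sx,.006-Z-sz])-cp);return np.array([v[0]/v[2]*wc['fx']+wc['cx'],v[1]/v[2]*wc['fy']+wc['cy']])
for n,b,t in(('w2',206.5,223),('w3',206.5,223.3),('w4',217.3,231)):
    im=pickle.load(open(n+'.pkl','rb'))[1];g=im.min(2)
    out=[]
    for row in(int(b)+2,int(t)+1):
        k=np.where(g[row,150:380]>130)[0]+150;k=k[(k>180)&(k<345)];out+=[(row,k.min(),k.max())]
    W=[o[2]-o[1]+1 for o in out]
    f=lambda p:[pr(45,0,0,p)[1]-b,pr(45,0,36,p)[1]-t,(pr(45,-48,36,p)-pr(45,48,36,p))[0]-W[1]]
    q=least_squares(f,[0,0,0],x_scale=[.1,.01,.01])
    print(n,out,'tilt',np.degrees(q.x[0]).round(1),'shift',(q.x[1:]*1e3).round(1),np.round(q.fun,2))
```

```text
w2 [(208, np.int64(181), np.int64(344)), (224, np.int64(181), np.int64(344))] tilt -3.9 shift [23.4 24.1] [0. 0. 0.]
w3 [(208, np.int64(181), np.int64(344)), (224, np.int64(181), np.int64(344))] tilt -3.6 shift [22.9 24.2] [ 0. -0.  0.]
w4 [(219, np.int64(201), np.int64(314)), (232, np.int64(194), np.int64(323))] tilt -5.3 shift [  2.  -15.4] [0. 0. 0.]
```

Run:
```python
import pickle
from h import *
for n,rows in(('w2',(208,212,216,220,224,226)),('w3',(208,212,216,220,224,226)),('w4',(219,222,226,230,232,234))):
    g=pickle.load(open(n+'.pkl','rb'))[1].astype(int)
    ok=(g.min(2)>140)&(g.max(2)-g.min(2)<25)
    for r in rows:
        a=215
        while ok[r,a]:a-=1
        b=310
        while ok[r,b]:b+=1
        print(n,r,a+1,b-1,b-a-1)
```

```text
w2 208 205 316 112
w2 212 203 318 116
w2 216 200 320 121
w2 220 198 323 126
w2 224 196 325 130
w2 226 197 325 129
w3 208 205 317 113
w3 212 203 318 116
w3 216 201 320 120
w3 220 198 322 125
w3 224 196 325 130
w3 226 196 325 130
w4 219 201 314 114
w4 222 200 316 117
w4 226 197 319 123
w4 230 195 321 127
w4 232 194 322 129
w4 234 193 323 131
```

Run:
```python
from h import *
from scipy.optimize import least_squares
from rig import arm
s=arm.observe();wc=arm.get_calibration('wrist');r=rot(s['ee_rot']).inv()
cp=r.apply(wc['position']-s['tool_pos']);cr=r*rot(wc['orientation'])
def pr(x,y,z,p):
    t,sx,sz=p;dx,dz=(x-53)/1e3,(z-90)/1e3
    X,Z=dx*np.cos(t)-dz*np.sin(t),dz*np.cos(t)+dx*np.sin(t)
    v=cr.inv().apply(np.array([-y/1e3,.0014-X-sx,.006-Z-sz])-cp);return np.array([v[0]/v[2]*wc['fx']+wc['cx'],v[1]/v[2]*wc['fy']+wc['cy']])
for n,b,t,wb,wt in(('w3',206.7,223.3,112,130),('w4',217.5,231.3,113,130)):
    f=lambda p:[pr(45,0,0,p)[1]-b,pr(45,0,36,p)[1]-t,(pr(45,-48,36,p)-pr(45,48,36,p))[0]-wt,(pr(45,-48,0,p)-pr(45,48,0,p))[0]-wb]
    q=least_squares(f,[0,0,0],x_scale=[.1,.01,.01])
    print(n,'tilt',np.degrees(q.x[0]).round(1),'shift',(q.x[1:]*1e3).round(1),np.round(q.fun,2))
    for th in (0,3,6):
        q=least_squares(lambda v:f([np.radians(th),v[0],v[1]]),[0,0],x_scale=.01);print(th,(q.x*1e3).round(1),np.round(q.fun,1))
```

```text
w3 tilt 0.4 shift [  2.1 -15.9] [-0.01  0.01  0.05 -0.06]
0 [  2.6 -16. ] [ 0.2 -0.1  0.1 -0.1]
3 [ -1.1 -15.7] [-1.   0.9 -0.1  0. ]
6 [ -4.8 -15.7] [-2.1  1.8 -0.4  0.1]
w4 tilt -5.1 shift [  2.  -14.2] [-0.08  0.07  0.71 -0.97]
0 [ -4.2 -13.4] [-2.1  1.8  0.4 -0.9]
3 [ -7.9 -13.2] [-3.3  2.8  0.1 -0.8]
6 [-11.7 -13.2] [-4.4  3.8 -0.1 -0.7]
```

The fit shows the handle slid about 12 to 14 mm down in the pads as I lifted it. The scoop was therefore already standing on the bin floor when I pressed. I unload, open, and regrip lower and harder.

Emit:
{"fn": "play_rows", "kwargs": {
  "deltas": [0, 0, -0.005, 0, 0, 0, 0, -0.004, 0, 0, 0, 0, 0, 0, 0.3, 0, 0, 0, 0, 0.5, 0, 0, 0, 0, 0.5, 0, 0, 0, 0, 0.5]
}}

```text
clock: 8.82
tool_pos: [0.5932, -0.1996, 0.1235]
ee_rot: [0.0, 0.76, -0.649, -0.0]
contact_force: [0.4, 0.2, -0.3]
opening: 0.0437
```

```bash
python3 look.py w5
python3 - <<'E'
import pickle
from h import *
c,w=pickle.load(open('w5.pkl','rb'))
cv2.imwrite('pics/c5.png',cv2.resize(w[140:340,130:390],None,fx=3,fy=3,interpolation=2))
E
```

```text
t 8.88 tcp [ 0.5932 -0.1996  0.1235] ang -81.0 F [-0.9  0.2 -0.9] op 0.044
local mm [0. 0. 0.] yaw -5.99635754857465
```

View pics/c5.png

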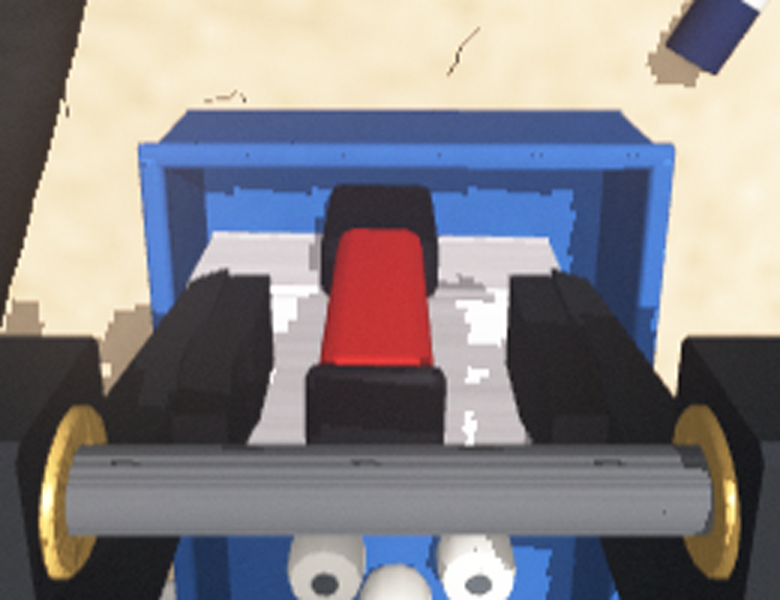

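Run:
```python
import pickle
from rig import arm
from h import *
c,w=pickle.load(open('w5.pkl','rb'))
B=cast(c,[[130+212/3,140+235/3],[130+548/3,140+237/3]],.014)
C=cast(c,[[130+307/3,140+372/3],[130+445/3,140+372/3]],.123)
print(B,B.mean(0),np.linalg.norm(B[0]-B[1]),C.mean(0))
u=np.array([np.cos(np.radians(9)),np.sin(np.radians(9)),0])
g=B.mean(0)+.008*u;print(g,'cap back edge-11.5:',C.mean(0)-.0115*u)
R9=lambda p:(np.c_[np.cos(np.radians(9)),np.sin(np.radians(9))]@(p[:2]-[.502,-.2148]))
print('grip bin x',R9(g))
to(arm,[g[0],g[1],.105],-81)
```

```text
[[ 0.56885144 -0.15078106  0.014     ]
 [ 0.58335501 -0.2459692   0.014     ]] [ 0.57610322 -0.19837513  0.014     ] 0.0962867344102732 [ 0.59645148 -0.19568645  0.123     ]
[ 0.58400473 -0.19712366  0.014     ] cap back edge-11.5: [ 0.58509307 -0.19748545  0.123     ]
grip bin x [0.08376031]
t 8.88 tcp [ 0.5932 -0.1996  0.1235] ang -81.0 F [-0.9  0.2 -0.9] op 0.044
local mm [-3.9  8.7 18.6] yaw 0.003642451425349691
```

Emit:
{"fn": "play_rows", "kwargs": {
  "deltas": [-0.003, 0.009, 0, 0, 0.5, 0, 0, 0.012, 0, 0.5, 0, 0, 0.006, 0, 0.5, 0, 0, 0, 0, 0, 0, 0, 0, 0, 0, 0, 0, 0, 0, 0, 0, 0, 0, 0, 0, 0, 0, 0, 0, 0],
  "grip_force": 60
}}

```text
clock: 9.88
tool_pos: [0.5842, -0.1982, 0.1059]
ee_rot: [-0.0, 0.76, -0.649, 0.0]
contact_force: [0.2, -0.8, 1.4]
opening: 0.0209
```

Emit:
{"fn": "play_rows", "kwargs": {
  "deltas": [0, 0.004, 0.001, 0, 0, 0, 0.008, 0, 0, 0, 0, 0.008, 0, 0, 0, 0, 0.008, 0, 0, 0, 0, 0.008, 0, 0, 0, 0, 0.008, 0, 0, 0, 0, 0.006, 0, 0, 0]
}}

```text
clock: 10.75
tool_pos: [0.5358, -0.2059, 0.1059]
ee_rot: [-0.001, 0.76, -0.649, 0.002]
contact_force: [4.3, 0.5, 5.4]
opening: 0.0205
```

Emit:
{"fn": "play_rows", "kwargs": {
  "deltas": [0, 0.005, 0, 0, 0, 0, 0.005, 0, 0, 0, 0, 0.005, 0, 0, 0, 0, 0.004, 0, 0, 0, 0, 0, 0, 0, 0]
}}

```text
clock: 11.38
tool_pos: [0.5168, -0.209, 0.1059]
ee_rot: [-0.001, 0.76, -0.649, 0.001]
contact_force: [3.0, 1.5, 7.2]
opening: 0.0211
```

```bash
python3 look.py w6; python3 look.py t6 top
python3 - <<'E'
import pickle
from h import *
c,w=pickle.load(open('w6.pkl','rb'));T=pickle.load(open('t6.pkl','rb'))[1]
import rig
S=rig.arm.get_image('scene')
a=cv2.resize(w[120:384,110:400],(395,360),interpolation=2)
b=cv2.resize(S[160:280,200:335],(405,360),interpolation=2)
cv2.imwrite('pics/m6.png',np.hstack([a,b]))
E
```

```text
t 11.43 tcp [ 0.5168 -0.2089  0.1058] ang -80.99 F [2.4 0.9 7.4] op 0.0207
local mm [ 0.1 -0.  -0. ] yaw -5.985141012857298
t 11.47 tcp [ 0.5168 -0.209   0.1058] ang -80.99 F [3.  0.2 7.4] op 0.0209
local mm [-0. -0.  0.] yaw -5.988855913597064
```

View pics/m6.png

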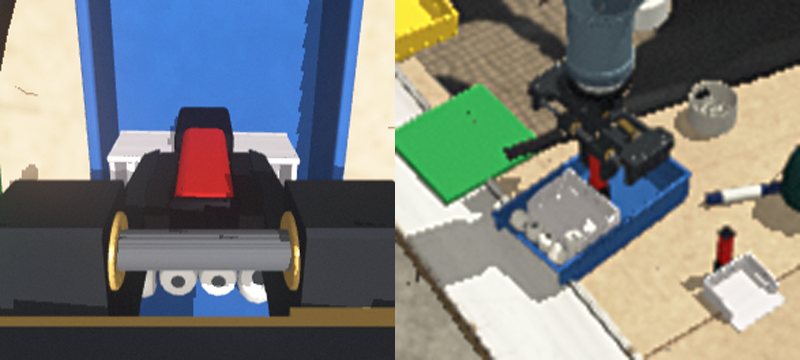

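Emit:
{"fn": "play_rows", "kwargs": {
  "deltas": [0, 0.003, 0, 0, 0, 0, 0.0015, -0.002, 0, 0, 0, 0.0025, -0.004, 0, 0, 0, 0.0025, -0.004, 0, 0, 0, 0, 0, 0, 0]
}}

```text
clock: 12.15
tool_pos: [0.5056, -0.2105, 0.1146]
ee_rot: [0.0, 0.76, -0.65, -0.0]
contact_force: [1.2, 0.3, -2.2]
opening: 0.0213
```

Emit:
{"fn": "play_rows", "kwargs": {
  "deltas": [0, 0.0025, -0.004, 0, 0, 0, 0.0025, -0.004, 0, 0, 0, 0.0025, -0.004, 0, 0, 0, 0, 0, 0, 0]
}}

```text
clock: 12.65
tool_pos: [0.4988, -0.2117, 0.127]
ee_rot: [0.0, 0.76, -0.65, 0.0]
contact_force: [-0.0, 0.0, -1.5]
opening: 0.0206
```

```bash
python3 look.py w7
python3 - <<'E'
import pickle
from h import *
c,w=pickle.load(open('w7.pkl','rb'))
import rig
S=rig.arm.get_image('scene');T=rig.arm.get_image('top')
a=cv2.resize(T[185:255,275:345],(400,400),interpolation=2)
b=cv2.resize(S[200:260,225:285],(400,400),interpolation=2)
cv2.imwrite('pics/m7.png',np.hstack([a,b]))
E
```

```text
t 12.7 tcp [ 0.4989 -0.2116  0.1269] ang -81.0 F [-0.  -0.6 -2.1] op 0.0209
local mm [ 0.1  0.1 -0.2] yaw -6.003010656924914
```

View pics/m7.png

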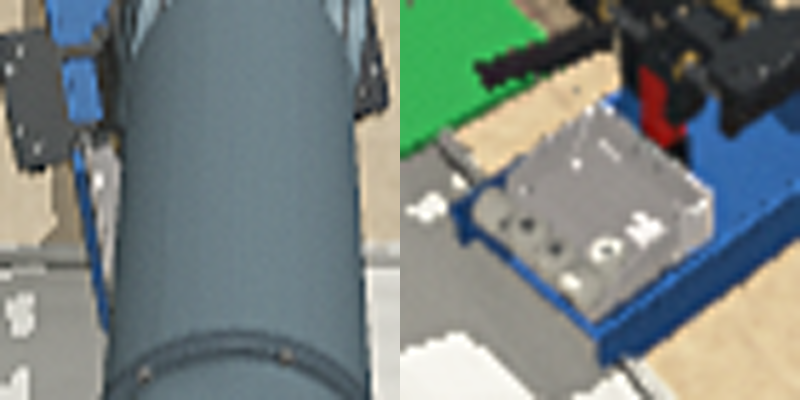

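The rollers sit in a row on the lip end of the pan against the slope, around (505–610, 220–280) in the scene crop. I back off gently and lift. After that I'll stop a backward move sharply so the rollers slide deeper into the pan.

Emit:
{"fn": "play_rows", "kwargs": {
  "deltas": [0, -0.001, -0.002, 0, 0, 0, -0.003, -0.003, 0, 0, 0, -0.004, -0.004, 0, 0, 0, -0.004, -0.005, 0, 0, 0, -0.003, -0.006, 0, 0, 0, -0.001, -0.006, 0, 0, 0, 0, -0.004, 0, 0, 0, 0, -0.002, 0, 0]
}}

```text
clock: 13.8
tool_pos: [0.5147, -0.2091, 0.159]
ee_rot: [0.0, 0.76, -0.649, 0.0]
contact_force: [-0.5, -0.1, -3.1]
opening: 0.0207
```

```bash
cat > dots.py <<'E'
# rectified view of the pan floor plane in scoop frame, from scene camera, as text
import sys
from rig import arm
from h import *
def view(cam,h=.022,name='p'):
    s=arm.observe();c=arm.get_calibration(cam);im=arm.get_image(cam);r=rot(s['ee_rot'])
    g=s['tool_pos']+r.apply([0,0,.006]);X=-r.apply([0,1,0]);Y=np.cross([0,0,1],X)
    u=np.array(g)-.053*X;u[2]=s['tool_pos'][2]-.0915
    xs=np.arange(48,-70,-3)/1e3;ys=np.arange(60,-61,-3)/1e3
    P=np.array([u+x*X+y*Y+np.array([0,0,h]) for x in xs for y in ys])
    px=proj(c,P).astype(np.float32).reshape(len(xs),len(ys),2)
    o=cv2.remap(im,px[...,0],px[...,1],cv2.INTER_LINEAR)
    cv2.imwrite(f'pics/{name}.png',im);print('underside z',u[2],'F',s['contact_force'].round(1))
    g=o.max(2)
    for i in range(0,len(xs)):print('%4d'%round(xs[i]*1e3),''.join(' .:-=+*#%@'[min(9,v//26)] for v in g[i]))
if __name__=='__main__':view('scene',name=sys.argv[1])
E
python3 dots.py s8
```

```text
underside z 0.06751560462399583 F [-0.5 -0.1 -3.1]
  48 =##****+++++++++++++++****#**************
  45 =##*+++++++++++++++++++++++++++*#**##****
  42 +%%*+++++++++++=++++==++++++++++%%*#%#***
  39 %###+++++++++++++++++=++++++++++#%#*#%#**
  36 ##**++++++++++++++++++++++++++++#%#**#%#*
  33 ##**+++++*****++++++++++++++++**##****##*
  30 %#*+**+++**#*#*+++++++++++++++*###*******
  27 ##*++*++++******+++++++++++++++**********
  24 #**+++++++++++++++++++++++++++++*++******
  21 %#++++*++++++++++++++++++++++++++*++*****
  18 %#+++++*++++++++++++++++++++++*+++++*****
  15 %#*+++++***+++++++++++++++***###*+++*****
  12 %#*+++++*%#*++++++++++++++*%%%@@%*+++****
   9 %#*+++++#%%*++++++++++++++*#@@@@%*+++****
   6 #*+++++*#***+++++++++++++++*#@@@%*+++*##*
   3 #*++++++***+++++++++++++++++#@@@%*++++***
   0 %#*+++++++++++++++++++++++++*%@@%*++++++*
  -3 %#*++++++++++++++++++++++++++*###*++++++*
  -6 %%*++++++++++++++++++++++++++*+*+*++++++*
  -9 %%#+++++++++++++++++++++++**###+++++++++*
 -12 %%#*+++++++++++++++++++++**#%@#*++*+++++*
 -15 %%#*+++++++++++++++++++++*#%%##*++*+++***
 -18 %%#*+++++++++++++++++++++*%@#+***+*++++**
 -21 %%%*+++++++++++++++++++++*%@#*=+***++++++
 -24 %%%#+++++++++++++++*++++++*%@%#**+*++++==
 -27 %%%%#+++++++++++++++++++++**%%@%**+++++--
 -30 %%%%#*+++++++++++++++++++++++*##**+++++=-
 -33 %%%%#*+++++++++++*++++=+*+++++*+*++++++==
 -36 %%%#**+++++++=-=+**++=--+*++++****+++++==
 -39 %%%#*+****+++=--+***+=--+**++*******++++=
 -42 %%%#******++++==+***++==+****##*****++*+=
 -45 %%%#******++=+*+******+*****#%#*****+++==
 -48 %%%%#******==+*******+******%@%#****+++==
 -51 %%%%#******++++******++*****#%%%****+++==
 -54 %%%%%#******+++++++*+++++**++***++**+++==
 -57 %%%%%%%**+===============++====---==+=+==
 -60 *%%%%%%%*==--------============----======
 -63 +*##**##*=-------------------------------
 -66 ++++++++==-------------------------------
 -69 =======+==-------------------------------
```

Emit:
{"fn": "play_rows", "kwargs": {
  "deltas": [0, -0.001, 0, 0, 0, 0, -0.002, 0, 0, 0, 0, -0.004, 0, 0, 0, 0, -0.007, 0, 0, 0, 0, -0.011, 0, 0, 0, 0, -0.016, 0, 0, 0, 0, -0.022, 0, 0, 0, 0, -0.028, 0, 0, 0]
}}

```text
clock: 14.85
tool_pos: [0.606, -0.1946, 0.1587]
ee_rot: [0.0, 0.76, -0.649, 0.0]
contact_force: [0.9, 0.0, -2.2]
opening: 0.0205
```

Emit:
{"fn": "play_rows", "kwargs": {
  "deltas": [0, 0, 0, 0, 0, 0, 0, 0, 0, 0, 0, 0, 0, 0, 0]
}}

```text
clock: 15.22
tool_pos: [0.6039, -0.1952, 0.1585]
ee_rot: [0.0, 0.76, -0.65, -0.0]
contact_force: [-0.4, -0.0, -3.1]
opening: 0.0209
```

```bash
python3 dots.py s9
```

```text
underside z 0.06701733587670189 F [-0.4 -0.  -3.1]
  48 =##***+++++++++++++++*+++*******##%%%%%%%
  45 :*#*+++++++++++++++++++++++++++*###%%%%%%
  42 :=**+++++++++++++++===+++++++++*####%%%%%
  39 -+++++++++++++++=++++++++++++++*%%**#%###
  36 -***++++++++++++++++++++++++++++#%#******
  33 -+**++++++*++++**+++++++++++++++*%#***+++
  30 :=+++++++**#+++***++++++++***++++*****+==
  27 :=+++++++****+++**+++++++++**+++++*****+-
  24 -++++*++++++*+++++++++++++++*+++*******+=
  21 =**++++++++++++++++++++++++++++++++***#*=
  18 -+*+++++++++++++++++++++++++++++++++***+=
  15 :++++++*+***++++++++++++++++**++++++***+=
  12 :=+++++*#%%*++++++++++++++*#%##**+++***+-
   9 -=++++++#@%#++++++++++++++*%@@@%#*+++**+=
   6 =**+++++*##**+++++++++++++*%@@@@%*++++*+=
   3 -+*+++++++**+++++++++++++++*%@@@%*++++*+=
   0 -+*+++++++++++++++++++++++++*%@@%*++++*+=
  -3 :+*++++++++++++++++++++++++++*#%%#++++++=
  -6 :=*++++++++++++++++++++++***++****+++++==
  -9 .=**+++++++++++++++++++++*%#+=+***+++++==
 -12 .-**+++++++++++++++++++++*%%**#***++++**+
 -15 .-+*++++=++++++++++++++++*#%@%#***++++#**
 -18 .:+*++++++++++++++++++++++*%%@%***+++++**
 -21 .:+*+++++++++++++++++++++++*#%%#***+++++*
 -24 ..=*+++++++++*++++++++++++++****++*+++++*
 -27  .-*+++++++++++++++++++++++++++*+++++++++
 -30 ..-+++++++++++=+**+++==+***+++++**+++++==
 -33 :-+**++**++++=-=+**+==-=+**++++****++++==
 -36 :+##******+++=--=**++=--+**+++*****++++==
 -39 :+%%#*****+=+++=+***++==***+++*****++++==
 -42 :+%%#******+++*+****+*+****++*******+++==
 -45 =#%%#*******+++*****++******+++*+***+++==
 -48 *%%%%#******++++****++++****+++==+**+++==
 -51 %%%%%%******+++++****+++++***++=-=+*+++==
 -54 %%%%%%%*+++++++*+++****+++++++++==++**++=
 -57 %%%%%%%#*+++++++++++++++++++++++++++*++==
 -60 %%%%%%%%*================================
 -63 #%%%%%%@*=------------======---=-=-====--
 -66 *#%%%%%%*=-------------------------------
 -69 *%%%%%%#+=-------------------------------
```

Run:
```python
from h import *
from rig import arm
S=cv2.imread('pics/s9.png');c=arm.get_calibration('scene')
u,v=proj(c,[.55,-.2,.07])[0].astype(int)
a=cv2.resize(S[v-30:v+30,u-40:u+40],(800,600),interpolation=cv2.INTER_CUBIC)
cv2.imwrite('pics/m9.png',a)
```

```text
(no output)
```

View pics/m9.png

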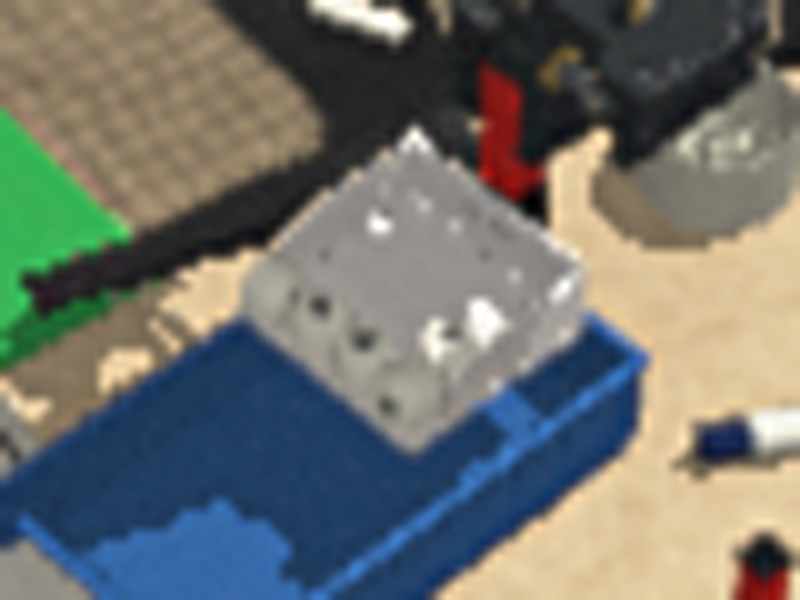

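All five are in the pan. Four lie along the lip, at (270,290), (320,300), (365,335) and (390,400), and one is deeper at (450,330). Two of the lip ones may be on their sides, so I seat them deeper with a sharp reversal above the bin.

Emit:
{"fn": "play_rows", "kwargs": {
  "deltas": [0, -0.001, 0, 0, 0, 0, -0.002, 0, 0, 0, 0, -0.004, 0, 0, 0, 0, -0.007, 0, 0, 0, 0, -0.011, 0, 0, 0, 0, -0.015, 0, 0, 0, 0, -0.02, 0, 0, 0, 0, 0.024, 0, 0, 0]
}}

```text
clock: 16.27
tool_pos: [0.6436, -0.1868, 0.1587]
ee_rot: [-0.002, 0.761, -0.648, 0.001]
contact_force: [-0.1, -0.5, -2.8]
opening: 0.0204
```

Emit:
{"fn": "play_rows", "kwargs": {
  "deltas": [0, 0.022, 0, 0, 0, 0, 0.019, 0, 0, 0, 0, 0.016, 0, 0, 0, 0, 0.013, 0, 0, 0, 0, 0.01, 0, 0, 0, 0, 0.007, 0, 0, 0, 0, 0.004, 0, 0, 0, 0, 0.002, 0, 0, 0]
}}

```text
clock: 17.27
tool_pos: [0.5484, -0.2037, 0.1588]
ee_rot: [-0.0, 0.76, -0.649, 0.0]
contact_force: [0.4, 0.1, -2.3]
opening: 0.0206
```

```bash
python3 dots.py s10
```

```text
underside z 0.06726727477196531 F [ 0.4  0.1 -2.3]
  48 =*##*#**+++++++++++++++##******#**=----=-
  45 -**+++++++++++++++++++++**+++++*%#+====++
  42 :+*++++++++++++++++++=++++++++++#@#++++**
  39 :=*+++++++++++++++++++++++++++++#%#******
  36 :-**++++++++++++++++++++++++++++#%#******
  33 -+***+++*++++++++*++++++++++++++*********
  30 -**+++++****+++++**+++++++++*+++*********
  27 :+*+++++++**++++++*++++++++++*++++****##*
  24 :=+++++*+++++++++++++++++++++++++++******
  21 :-+++++**++++++++++++++++++++++++++******
  18 -+++++++**++++++++++++++++++++++++++*****
  15 -**++++**#*+++++++++++++++****++++++*****
  12 -+*++++*#@#*++++++++++++++*##***++++*****
   9 =**+++++###*+++++++++++++***%%%%*++++**#*
   6 ##*++++++***+++++++++++++*****##**+++*%#*
   3 %#*+++++++++++++++++++++++*++=+***++++***
   0 #**++++++++++++++++++++++++++++++*++++++*
  -3 %#*+*++++++++++++++++++++++++*+***++++++*
  -6 %#*++++++++++++++++++++++++++*****++++++*
  -9 @%*++++++++++++++++++++++++++++***++++++*
 -12 %%#+++++++++++++++++++++++++++++++++++++*
 -15 %%#*++++++++++++++++++++**++++++++++++++*
 -18 @%#*+++++++++===+*+++=-=*#%*++++++++++++*
 -21 %%#*+++++++++=--+**++---*@@#*+++++++++++*
 -24 @%%#*++++++++===+***++-=+%@##*++++++++++*
 -27 %%%#*++++++++++++*****++**##*###**+++**+=
 -30 %%%%#*++++++++******+********#@@@#++++*+=
 -33 %%%%##*++++++++*****+++******#@@@%*+++++=
 -36 %%%%%%#*++++++++++**+++++++++*@@@%*++++==
 -39 %%%%%%%#*++**++++++++++++++++*%@@#*++++==
 -42 %%%%%%%#*++***++++++++++++++*%@@@#+++++=-
 -45 %%%%%%%#*++++++++++++++++++*#@@@@%*++*+==
 -48 %%%%%%%#**++*+++*+++++++++++#%%%%%*++++==
 -51 %%%%%%%#***************+*+++********+*+==
 -54 %%%%%%%%********+++**********+++******+==
 -57 %%%%%%%%*++++++++++++++++++++++++++++++=-
 -60 #%%%%%%%*===============================-
 -63 *%%%%%%%+==------------------------------
 -66 +#%@%%%%*==------------------------------
 -69 +#@@%%%#*=-------------------------------
```

The middle rollers moved about 12 mm inward. I repeat the reversal once.

Emit:
{"fn": "play_rows", "kwargs": {
  "deltas": [0, -0.002, 0, 0, 0, 0, -0.004, 0, 0, 0, 0, -0.007, 0, 0, 0, 0, -0.011, 0, 0, 0, 0, -0.015, 0, 0, 0, 0, -0.019, 0, 0, 0, 0, -0.022, 0, 0, 0, 0, 0.024, 0, 0, 0]
}}

```text
clock: 18.32
tool_pos: [0.6076, -0.1926, 0.1588]
ee_rot: [-0.002, 0.762, -0.648, 0.001]
contact_force: [-0.7, -0.4, -1.5]
opening: 0.0207
```

Emit:
{"fn": "play_rows", "kwargs": {
  "deltas": [0, 0.022, 0, 0, 0, 0, 0.019, 0, 0, 0, 0, 0.016, 0, 0, 0, 0, 0.013, 0, 0, 0, 0, 0.01, 0, 0, 0, 0, 0.007, 0, 0, 0, 0, 0.004, 0, 0, 0, 0, 0.002, 0, 0, 0]
}}

```text
clock: 19.32
tool_pos: [0.5119, -0.2095, 0.1588]
ee_rot: [-0.0, 0.76, -0.649, 0.0]
contact_force: [0.5, 0.5, -2.9]
opening: 0.0206
```

```bash
python3 dots.py s11
python3 - <<'E'
from rig import arm
from h import *
# tray pose check from first wrist picture corners is coarse; top: (.473,.237)
to(arm,[.55,.235,.175],-93)
E
```

```text
underside z 0.06727157306361431 F [ 0.5  0.5 -2.9]
  48 *#***#***++++++++++++++****##************
  45 +#*++++++++++++++++++++++++++*++##*******
  42 ##*+++++++++++=++++++=++++++++++*#*******
  39 ###*+++++++++++=++++++=+++++++++#%#******
  36 ##**++++++++++++++++++++++++++++###******
  33 %#*+++++++*+++*++++++++++++*#***###******
  30 ##*+++++++******+++++++**+*#%%%%%#*******
  27 #*+++*+++++******++++=++**%@%%@@%********
  24 %#++++*++++++++++++++++++*%#*#%@%********
  21 %#+++++*+++++++++++++++++*##**##%*+******
  18 %#*+++++***+++++++++++++++***+****++***+*
  15 ##*++++*#%#*+++++++++++++++*+****+++*****
  12 #*+++++*%@%*++++++++++++++++*****++++****
   9 %*+++++*%%#*++++++++++++++++++*+**+++*#**
   6 %*++++++****+++++++++++++++++++++++++****
   3 %#++++++++++++++++++++++++++++++++++++++*
   0 %#*++++++++++==++*++++=+**++++++++++++++*
  -3 %%*++++++++++--=+**++=-=+*++++++++++++++*
  -6 @%#++++**++++=--+**++=--+**+++++++++++++*
  -9 %%#+++++**++++=+****+++=+*#*++****++++++*
 -12 %%#*+++++*+++*************#*+*#%%*++++++*
 -15 %%%*++++++++++******++*******+#@%*++++++*
 -18 %%%*++++++
[... 263 characters left out ...]
+==
 -36 %%%%%%%%#*++***++++++++++++*%@@@@#*++++==
 -39 %%%%%%%%#**+*******++++++++*%@@@@#+++++==
 -42 %%%%%%%#**++++++++*++++++++*#@@@@%*++++==
 -45 %%%%%%%#*+++++++++++++++++++#@@@@%*++++==
 -48 %%%%%%%%**++**+++***++++++++**%%%#*+++++=
 -51 %%%%%%%%#****************+++++*****++*+++
 -54 %%%%%%%%**++*++*+++*+***+++++++++++***+==
 -57 %%%%%%%%*++=+=======++++++++++++++++++===
 -60 ####%%%#*===------=======--+**+=========-
 -63 ++******+=-------------===-=+**+=--------
 -66 ======++==-------------=++++****+--------
 -69 -------===-------------=+*******+=-------
t 19.38 tcp [ 0.5117 -0.2095  0.1587] ang -80.99 F [-0.7  0.5 -2.7] op 0.0211
local mm [-433.  -107.4  -16.3] yaw 12.006434329131082
```

Run:
```python
from rig import arm
from h import *
c=arm.get_calibration('top')
print('cup top, base',cast(c,[145,115],.14),cast(c,[147,135],0.02),'tape',cast(c,[212,121],.049))
to(arm,[.60,.23,.165],-93)
```

```text
cup top, base [[0.76653623 0.2783314  0.14      ]] [[0.73829079 0.30049195 0.02      ]] tape [[0.77558914 0.08310181 0.049     ]]
t 19.38 tcp [ 0.5117 -0.2095  0.1587] ang -80.99 F [-0.7  0.5 -2.7] op 0.0211
local mm [-420.3 -156.    -6.3] yaw 12.006434329131082
```

Emit:
{"fn": "play_rows", "kwargs": {
  "deltas": [-0.0037, -0.0014, -0.002, 0, 0, -0.0075, -0.0028, -0.003, 0, 0, -0.0112, -0.0042, -0.003, 0, 0, -0.015, -0.0056, -0.002, 0, 0, -0.0187, -0.007, 0, 0, 0, -0.0225, -0.0084, 0, 0, 0, -0.0262, -0.0097, 0, 0, 0, -0.03, -0.0111, 0, 0, 0]
}}

```text
clock: 20.38
tool_pos: [0.5405, -0.0667, 0.1689]
ee_rot: [-0.0, 0.761, -0.649, 0.0]
contact_force: [0.3, 0.2, -2.7]
opening: 0.021
```

Emit:
{"fn": "play_rows", "kwargs": {
  "deltas": [-0.03, -0.0111, 0, 0, 0, -0.03, -0.0111, 0, 0, 0, -0.03, -0.0111, 0, 0, 0, -0.03, -0.0111, 0, 0, 0, -0.03, -0.0111, 0, 0, 0, -0.03, -0.0111, 0, 0, 0, -0.0262, -0.0097, 0, 0, 0, -0.0225, -0.0084, 0, 0, 0]
}}

```text
clock: 21.38
tool_pos: [0.5878, 0.1731, 0.1688]
ee_rot: [-0.0, 0.761, -0.649, -0.0]
contact_force: [-0.7, -0.1, -2.6]
opening: 0.0205
```

Emit:
{"fn": "play_rows", "kwargs": {
  "deltas": [-0.0187, -0.007, 0, 0, 0, -0.015, -0.0056, 0, 0, 0, -0.0112, -0.0042, 0, 0, 0, -0.0075, -0.0028, 0, 0, 0, 0, 0, 0, 3, 0, 0, 0, 0, 5, 0, 0, 0, 0, 4, 0, 0, 0, 0, 0, 0]
}}

```text
clock: 22.38
tool_pos: [0.5994, 0.225, 0.1687]
ee_rot: [-0.0, -0.688, 0.725, -0.0]
contact_force: [0.3, -1.1, -2.7]
opening: 0.0205
```

```bash
cat > cnt.py <<'E'
from rig import arm
from h import *
import sys
# count bright blobs in bin / tray from top view and dark bushes
c=arm.get_calibration('top');im=arm.get_image('top');cv2.imwrite(f'pics/{sys.argv[1]}.png',im)
hsv=cv2.cvtColor(im,cv2.COLOR_BGR2HSV);m=cv2.inRange(hsv,np.array((0,0,110)),np.array((180,75,255)))
cs,_=cv2.findContours(m,cv2.RETR_EXTERNAL,cv2.CHAIN_APPROX_NONE)
for nm,(X,Y),a,hx,hy in(('bin',(.502,-.2148),9,.113,.06),('tray',(.473,.237),-3,.065,.065)):
    for k in cs:
        p=cast(c,k[:,0].mean(0),.03)[0][:2]-[X,Y];t=np.radians(a)
        q=[p[0]*np.cos(t)+p[1]*np.sin(t),-p[0]*np.sin(t)+p[1]*np.cos(t)]
        if abs(q[0])<hx-.004 and abs(q[1])<hy-.004: print(nm,k[:,0].mean(0).round(1),'area',cv2.contourArea(k),'local mm',np.round(np.array(q)*1e3))
E
python3 cnt.py t12
python3 - <<'E'
from rig import arm
from h import *
import dots
dots.view('top',name='t12b')
to(arm,[.60,.23,.155],-93)
E
```

```text
tray [147.5 203.5] area 0.0 local mm [33. 52.]
underside z 0.07719247242745267 F [-0.1 -0.  -1.7]
  48 ++++++++++++++++========--=++*##%+--::::.
  45 +++++++++++++++++=======-=***#%%%+++-::..
  42 +++++++++++++++++========-=++=====**+-::.
  39 ++++++++++++++++++=======--*++++++#++-:::
  36 ++++++++++++++++++========-+*#*++**++=:::
  33 +++++++++++++++++++=======-=#@%#***+=-:::
  30 +++++++++++++++++++========-*%@@#**=-.:::
  27 ++++++++++++++++++++=======-==*@%**==::::
  24 ++++++++++++++++++++========--+@%*+-=::::
  21 +++++++++++++++++++++========-=@#++-+::::
  18 ++++++++++++++++++++++=======-=%*=%=+.::-
  15 +++++++++++++++++++++++=======-+++@=+::-=
  12 +++++++++++++++++++++++=======--=+%=+::=+
   9 ++++++++++++++++++++++++=======-=**=+::++
   6 ++++++++++++++++++++++++=======--*+=+::=+
   3 +++++++++++++++++++++++++=======-+==+-:=+
   0 +++++++++++++++++++++++++========-==+--++
  -3 ++++++++++++++++++++++++++=======-==-:=++
  -6 ++++++++++++++++++++++++++========---:=*+
  -9 +++++++++++++++++++++++++++========--:=++
 -12 +++++++++++++++++++++++++++++=======--=++
 -15 ++++++++++
[... 302 characters left out ...]
==---------
 -36 ++++++++=======----===++++++++======-----
 -39 +++++++=====-----=+++++++++++++======--:-
 -42 =++++======-----=+++++++++++++++++=====--
 -45 =+++=====-----=+++++++++++++++++++++====-
 -48 =+==-===----=+++++++++++++++++++++++=====
 -51 =+=-===---==++++++++++++++++++++++++++===
 -54 ===-=----=++++++++++++++++++++++++++++===
 -57 ==------=++++++++++++++++++++++++++++++==
 -60 =------==++++++++++++++++++++++++++++++==
 -63 ------==+++++++++++++++++++++++++++++++==
 -66 ------=++++++++++++++++++++++++++++++++==
 -69 -----==++++++++++++++++++++++++++++++++==
t 22.48 tcp [0.5994 0.2252 0.1687] ang -92.94 F [-0.2  0.8 -2.3] op 0.0208
local mm [-4.9 -0.4 13.7] yaw 0.06471511275015018
```

The bin is empty, so all five rollers are in the scoop, and its lip is above the tray. I now shake them out forwards with sharp reversals.

Emit:
{"fn": "play_rows", "kwargs": {
  "deltas": [-0.003, 0, 0.004, 0, 0, -0.002, 0, 0.007, 0, 0, 0, 0, 0.006, 0, 0, 0, 0, 0.002, 0, 0, 0, 0.004, 0, 0, 0, 0, 0.009, 0, 0, 0, 0, 0.015, 0, 0, 0, 0, 0.022, 0, 0, 0]
}}

```text
clock: 23.48
tool_pos: [0.5491, 0.2331, 0.15]
ee_rot: [0.0, -0.688, 0.725, -0.0]
contact_force: [-0.6, -1.0, -2.8]
opening: 0.0208
```

Emit:
{"fn": "play_rows", "kwargs": {
  "deltas": [0, -0.022, 0, 0, 0, 0, -0.015, 0, 0, 0, 0, -0.009, 0, 0, 0, 0, -0.004, 0, 0, 0, 0, 0.004, 0, 0, 0, 0, 0.009, 0, 0, 0, 0, 0.015, 0, 0, 0, 0, 0.022, 0, 0, 0]
}}

```text
clock: 24.48
tool_pos: [0.5484, 0.2332, 0.1497]
ee_rot: [-0.0, -0.688, 0.725, 0.0]
contact_force: [0.1, -0.8, -3.2]
opening: 0.0206
```

Emit:
{"fn": "play_rows", "kwargs": {
  "deltas": [0, -0.022, 0, 0, 0, 0, -0.015, 0, 0, 0, 0, -0.009, 0, 0, 0, 0, -0.004, 0, 0, 0, 0, 0.004, 0, 0, 0, 0, 0.009, 0, 0, 0, 0, 0.015, 0, 0, 0, 0, 0.022, 0, 0, 0]
}}

```text
clock: 25.48
tool_pos: [0.5484, 0.2332, 0.1497]
ee_rot: [-0.0, -0.688, 0.725, 0.0]
contact_force: [-0.3, 0.1, -2.5]
opening: 0.021
```

Emit:
{"fn": "play_rows", "kwargs": {
  "deltas": [0, -0.022, 0, 0, 0, 0, -0.015, 0, 0, 0, 0, -0.009, 0, 0, 0, 0, -0.004, 0, 0, 0]
}}

```text
clock: 25.98
tool_pos: [0.5993, 0.2305, 0.1496]
ee_rot: [-0.0, -0.688, 0.725, 0.0]
contact_force: [0.4, 0.2, -1.6]
opening: 0.0209
```

Run:
```python
from rig import arm
from h import *
import dots
dots.view('scene',name='t13b')
to(arm,[.60,.23,.155],-93)
# wrist: tray floor as text
c=arm.get_calibration('wrist');im=arm.get_image('wrist');cv2.imwrite('pics/w13.png',im)
T=arm.get_image('top');ct=arm.get_calibration('top')
t=np.radians(-3);R2=np.array([[np.cos(t),-np.sin(t)],[np.sin(t),np.cos(t)]])
for c,im in((ct,T),):
    xs=np.arange(64,-65,-4)/1e3
    for x in xs:
        P=np.array([np.r_[R2@[x,y]+[.473,.237],.034] for y in np.arange(64,-65,-3)/1e3])
        px=proj(c,P).astype(np.float32)[None]
        o=cv2.remap(im,px[...,0],px[...,1],cv2.INTER_LINEAR)[0].astype(int)
        print('%4d'%(x*1e3),''.join('Y' if v[2]-v[0]>90 else ('W' if v.min()>120 else '.') for v in o))
```

```text
underside z 0.05811464775850103 F [ 0.4  0.2 -1.6]
  48 %@%%@#*+++++=+++==----=++++**##*++++++***
  45 ######*++++++++++++===+++*+***##**++++***
  42 %***+++++++++++++++===+++++++**##**++++++
  39 %#*++++++++++====++===++++++++#%%#***+===
  36 ****++++++++++===++++=++++++++#%#*****+=-
  33 ++**+++++++++++++++++++++++++++********+=
  30 **++++++++++++++++*#*+++++++++++********+
  27 **+++*++++++++++++****++++++++*#**+******
  24 **++++++++++++++++++++++++++++*##********
  21 ++++++++++++++++++++++++++++++++******+**
  18 *++++++++++++++++++++++++++++++*++*******
  15 #*+++++++********++++++++++++****+++*****
  12 ***++++++**#%%%%#*+++++++++++*#%#*+++****
   9 ***+++++++*#%@@@%#*+++++++++++*##**++++**
   6 +++++++++++*##%%#**++++++++++++++**++++**
   3 ++++++++++++*******+++++++++++++++++++++*
   0 **+++++++***++++++++++++++++++++++++++++*
  -3 =+*+++++++***+++++++++++++++++++++++++++*
  -6 -+++++++++++++++++++++++++++++****+++++++
  -9 :=++++++++++++++++++++++++++++*#%#*+++***
 -12 :-=++++++++++++++++++++++++++++*##**++**#
 -15 -+*++++++++++++++++++++++++++++*##**++++*
 -18 :+#**+++++
[... 1873 characters left out ...]
..............
 -12 ...........................................
 -16 ...........................................
 -20 ...........................................
 -24 ...........................................
 -28 ...........................................
 -32 ...........................................
 -36 ...........................................
 -40 ...........................................
 -44 ...........................................
 -48 ...........................................
 -52 .....W.....................................
 -56 ..............................W............
 -60 ...........................................
 -64 ...........................................
```

Emit:
{"fn": "play_rows", "kwargs": {
  "deltas": [0, 0.004, 0, 0, 0, 0, 0.009, 0, 0, 0, 0, 0.015, 0, 0, 0, 0, 0.022, 0, 0, 0, 0, -0.022, 0, 0, 0, 0, -0.015, 0, 0, 0, 0, -0.009, 0, 0, 0, 0, -0.004, 0, 0, 0]
}}

```text
clock: 27.12
tool_pos: [0.5994, 0.2305, 0.1496]
ee_rot: [-0.0, -0.688, 0.725, 0.0]
contact_force: [-1.0, 0.3, -1.9]
opening: 0.0207
```

Emit:
{"fn": "play_rows", "kwargs": {
  "deltas": [0, 0.004, 0, 0, 0, 0, 0.009, 0, 0, 0, 0, 0.015, 0, 0, 0, 0, 0.022, 0, 0, 0, 0, -0.022, 0, 0, 0, 0, -0.015, 0, 0, 0, 0, -0.009, 0, 0, 0, 0, -0.004, 0, 0, 0]
}}

```text
clock: 28.12
tool_pos: [0.5993, 0.2305, 0.1496]
ee_rot: [-0.0, -0.688, 0.725, 0.0]
contact_force: [-0.1, -0.0, -1.9]
opening: 0.0207
```

Emit:
{"fn": "play_rows", "kwargs": {
  "deltas": [0, 0.004, 0, 0, 0, 0, 0.009, 0, 0, 0, 0, 0.015, 0, 0, 0, 0, 0.022, 0, 0, 0, 0, -0.022, 0, 0, 0, 0, -0.015, 0, 0, 0, 0, -0.009, 0, 0, 0, 0, -0.004, 0, 0, 0]
}}

```text
clock: 29.12
tool_pos: [0.5993, 0.2305, 0.1496]
ee_rot: [-0.0, -0.688, 0.725, 0.0]
contact_force: [0.3, -0.5, -2.8]
opening: 0.0212
```

Run:
```python
from rig import arm
from h import *
import dots
dots.view('scene',name='t14b')
# scene view of tray floor at roller-top height
c=arm.get_calibration('scene');im=cv2.imread('pics/t14b.png')
t=np.radians(-3);R2=np.array([[np.cos(t),-np.sin(t)],[np.sin(t),np.cos(t)]])
for x in np.arange(68,-75,-4)/1e3:
    P=np.array([np.r_[R2@[x,y]+[.473,.237],.034] for y in np.arange(72,-73,-3)/1e3])
    px=proj(c,P).astype(np.float32)[None]
    o=cv2.remap(im,px[...,0],px[...,1],cv2.INTER_LINEAR)[0].astype(int)
    print('%4d'%(x*1e3),''.join('Y' if v[2]-v[0]>60 and v[2]>110 else ('W' if v.min()>100 and v.max()-v.min()<60 else ('y' if v[2]-v[0]>25 else '.')) for v in o))
```

```text
underside z 0.058107497040061656 F [ 0.3 -0.5 -2.8]
  48 %@%%@#*+++++==+=---:--=++++**##*++++++***
  45 #%####*++++++++++=====+++***####**++++***
  42 %***+++++++++++++++===+++++++*####**+++++
  39 %#*++++++++++====++===++++++++#%##***+++=
  36 *#**++++++++++===++++++++++==+#%#*****+=-
  33 ++**+++++++++++++++++++++++++++********+=
  30 **++++++++++++++++*#*++++++++++++********
  27 **+++*++++++++++++****++++++++##**+******
  24 **++++++++++++++++++++++++++++*##********
  21 +++++++++++++++++++++++++++++++**********
  18 *+++++++++++++++++++**+++++++++*++*******
  15 #*+++++++********++*##*++++++****+++*****
  12 ***++++++**#%%%%#*+*#@#*+++++*#%#*+++****
   9 ***+++++++*%@@@@%#****#**+++++*##**+++***
   6 ++++++++++*#%%%%#**++++*+++++++++*+++++**
   3 ++++++++++*********+++++++++++++++++++++*
   0 ***++++++****+++++++++++++++++++++++++++*
  -3 +**++++++++++++++++++++++++++++++++++++++
  -6 -+++++++++++++++++++++++++++++***++++++++
  -9 :=++++++++++++++++++++++++++++*#%#*+++***
 -12 :-=++++++++++++++++++++++++++++*##**+++**
 -15 -+*++++++++++++++++++++++++++++*###*++++*
 -18 :+***++++
[... 2111 characters left out ...]
YYYYYYYYYYYYYYYWWWyYYYWWWWWWYYYYYYYYYYYY
 -28 YYYYYYYYYYYYYYYYYYYYYYYYWWWWWWWYYYYYYYYYYYYYYYYYY
 -32 YYYYYYYYYYYYYYYYYYYYYYYyWWWWWWWWWYYYYYYYYYYYYYYYY
 -36 YYYYYYYYYYYYYYYYYYYYYYYWWWWWWWWWWWWYYYYYYYYYYYYYY
 -40 YYYYYYYYYYYYYYYYYYYYYYYWWWWWWWWWWWWYYYYYYYYYYYYYY
 -44 YYYYYYYYYYYYYYYYYYYYYYYYYWWWWWWWWWWYYYYYYYYYYYYYY
 -48 YYYYYYYYYYYYYYYYYYYYYYYYYYYWWWWWWWWYYYYYYYYYYYYYY
 -52 YYYYYYYYYYYYYYYYYYYYYYYYYYYYYYYyyYYYYYYYYYYYYYYYY
 -56 YYYYYYYYYYYYYYYYYYYYYYYYYYYYYYYYYYYYYYYYYYYYYYYYY
 -60 YYYYYYYYYYYYYYYYYYYYYYYYYYYYYYYYYYYYYYYYYYYYYYYYY
 -64 YYYYYYYYYYYYYYYYYYYYYYYYYYYYYYYYYYYYYYYYYYYYYYYYY
 -68 yYYYYYYYYYYYYYYYYYYYYYYYYYYYYYYYYYYYYYYYYYYYYYYYY
 -72 WWWyYYYYYYYYYYYYYYYYYYYYYYYYYYYYYYYYYYYYYYYYYYYYY
```

Emit:
{"fn": "play_rows", "kwargs": {
  "deltas": [0, 0, -0.004, 0, 0, 0.0037, 0.0015, -0.006, 0, 0, 0.0074, 0.003, -0.005, 0, 0, 0.0111, 0.0045, 0, 0, 0, 0.0148, 0.006, 0, 0, 0, 0.0185, 0.0075, 0, 0, 0, 0.0222, 0.009, 0, 0, 0, 0.0222, 0.009, 0, 0, 0]
}}

```text
clock: 30.18
tool_pos: [0.553, 0.1308, 0.1646]
ee_rot: [-0.0, -0.688, 0.726, -0.0]
contact_force: [-0.1, -0.4, -2.1]
opening: 0.0208
```

Emit:
{"fn": "play_rows", "kwargs": {
  "deltas": [0.0222, 0.009, 0, 0, 0, 0.0222, 0.009, 0, 0, 0, 0.0222, 0.009, 0, 0, 0, 0.0222, 0.009, 0, 0, 0, 0.0185, 0.0075, 0, 0, 0, 0.0148, 0.006, 0, 0, 0, 0.0111, 0.0045, 0, 0, 0, 0.0074, 0.003, 0, 0, 0]
}}

```text
clock: 31.18
tool_pos: [0.4895, -0.0051, 0.1647]
ee_rot: [0.0, -0.688, 0.725, -0.0]
contact_force: [0.1, -0.4, -2.4]
opening: 0.0207
```

Emit:
{"fn": "play_rows", "kwargs": {
  "deltas": [0.0037, 0.0015, 0, -2, 0, 0, 0, 0, -3.3, 0, 0, 0, 0, -2, 0, 0, 0, 0, 0, 0]
}}

```text
clock: 31.68
tool_pos: [0.4881, -0.008, 0.1647]
ee_rot: [-0.0, 0.733, -0.68, -0.0]
contact_force: [0.2, -0.4, -2.4]
opening: 0.0208
```

```bash
python3 cnt.py t15
python3 - <<'E'
from rig import arm
from h import *
import dots
dots.view('scene',name='s15')
to(arm,[.4873,-.0087,.1055],-85.65)
c=arm.get_calibration('top');im=cv2.imread('pics/t15.png')
t=np.radians(-3);R2=np.array([[np.cos(t),-np.sin(t)],[np.sin(t),np.cos(t)]])
for x in np.arange(64,-65,-3)/1e3:
    P=np.array([np.r_[R2@[x,y]+[.473,.237],.034] for y in np.arange(64,-65,-2)/1e3])
    px=proj(c,P).astype(np.float32)[None]
    o=cv2.remap(im,px[...,0],px[...,1],cv2.INTER_LINEAR)[0].astype(int)
    print('%4d'%(x*1e3),''.join('W' if v[0]>.6*v[2] and v[2]>120 else ('d' if v[2]<110 else '.') for v in o))
E
```

```text
tray [164. 224.] area 35.0 local mm [-30.  -6.]
tray [171. 218.] area 34.0 local mm [-10. -26.]
tray [157.6 214.6] area 38.0 local mm [-1. 17.]
underside z 0.07319141451077357 F [ 1.1 -0.3 -0.8]
  48 @%@%%%*******+*+++++*%*#**#*#***+++++++++
  45 %%#***+++++++++++++++**********%%*+++++++
  42 %%#++++++++++++++++++++++++++++#%#*++++++
  39 *##*++++++++++===+++==+++++++++*##*+**+++
  36 ***++++++++++++++++++++++++++++#%#***##*+
  33 ***+++++++++++++++++++++++++++=*##****##*
  30 +*++*++++++++++++++++++++++==+++*#*******
  27 **++++++++++++++++++++++++++++++*#******+
  24 #**++*+++++++++++++++++++++++++++*******+
  21 +**+++**++++++++++++++++++++++++++*****##
  18 **+++++++++++++++++++++++++++++++++******
  15 #*++++++****++++++++++++++++****++++***##
  12 ***+++++#%%%#*++++++++++++++*##**+++++*#%
   9 **++++++*#@@%*++++++++++++++*#%%*+++++***
   6 **+++++++*#%#**++++++++++++++**##+++++***
   3 **++++++******+++++++++++++++++**++++++**
   0 +*+++++++**+++++++++++++++++++++**++++++*
  -3 +**++++++++++++++++++++++++++++++++++++++
  -6 +++++++++++++++++++++++++++++++++++++++++
  -9 +++++++
[... 3455 characters left out ...]
..........................WWWWWWWWWWWW.......................
 -38 ..............................WWWWWWWWWWW........................
 -41 ................................WWWWWWWW.........................
 -44 ...................................WW............................
 -47 .................................................................
 -50 .................................................................
 -53 .................................................................
 -56 .................................................................
 -59 .................................................................
 -62 .................................................................
```

Three rollers lie in the tray. I search for the other two.

Run:
```python
from rig import arm
from h import *
c=arm.get_calibration('top')
A=cv2.imread('pics/top0.png');
t=np.radians(9);R2=np.array([[np.cos(t),-np.sin(t)],[np.sin(t),np.cos(t)]])
for f in('t12','t15'):
    B=cv2.imread(f'pics/{f}.png');d=cv2.absdiff(A,B).max(2)
    cs,_=cv2.findContours((d>45).astype(np.uint8),cv2.RETR_EXTERNAL,cv2.CHAIN_APPROX_NONE)
    print(f,[(k[:,0].mean(0).round().tolist(),cv2.contourArea(k),cast(c,k[:,0].mean(0),.02)[0][:2].round(3).tolist()) for k in cs if 8<cv2.contourArea(k)<3000 ])
B=cv2.imread('pics/t15.png')
for x in np.arange(112,-118,-5)/1e3:
    P=np.array([np.r_[R2@[x,y]+[.502,-.2148],.034] for y in np.arange(63,-64,-3)/1e3])
    px=proj(c,P).astype(np.float32)[None]
    o=cv2.remap(B,px[...,0],px[...,1],cv2.INTER_LINEAR)[0].astype(int)
    print('%4d'%(x*1e3),''.join('b' if v[0]>v[2]+40 else '%d'%(v[2]//26) for v in o))
```

```text
t12 [([247.0, 380.0], 20.0, [-0.028, -0.029]), ([232.0, 339.0], 62.0, [0.09, 0.016]), ([459.0, 304.0], 47.0, [0.191, -0.685]), ([446.0, 296.0], 9.5, [0.215, -0.646]), ([466.0, 295.0], 21.5, [0.22, -0.708]), ([438.0, 295.0], 23.5, [0.218, -0.622]), ([456.0, 289.0], 50.5, [0.238, -0.678]), ([317.0, 224.0], 83.0, [0.442, -0.253]), ([299.0, 215.0], 46.0, [0.471, -0.195]), ([309.0, 219.0], 98.0, [0.457, -0.227]), ([242.0, 228.0], 972.5, [0.429, -0.013]), ([151.0, 162.0], 9.0, [0.648, 0.285]), ([134.0, 149.0], 9.0, [0.69, 0.34])]
t15 [([198.0, 381.0], 18.0, [-0.031, 0.117]), ([218.0, 380.0], 21.0, [-0.028, 0.056]), ([240.0, 352.0], 88.5, [0.054, -0.009]), ([459.0, 304.0], 47.0, [0.191, -0.685]), ([446.0, 296.0], 9.5, [0.215, -0.646]), ([466.0, 295.0], 21.5, [0.22, -0.707]), ([438.0, 295.0], 23.0, [0.218, -0.622]), ([456.0, 289.0], 51.5, [0.238, -0.678]), ([317.0, 224.0], 83.0, [0.442, -0.253]), ([168.0, 222.0], 98.5, [0.45, 0.223]), ([158.0, 216.0], 48.0, [0.471, 0.256]), ([299.0, 215.0], 46.5, [0.471, -0.196]), ([309.0, 219.0], 98.0, [0.458, -0.227]), ([267.0, 196.0], 79.0, [0.532, -0.093
[... 1557 characters left out ...]
bbbbbbbbbbb1bb
 -48 5bbbbbbbbbbbbbbbbbbbbbbbbbbbbb77676bbbbb1bb
 -53 43bbbbbbbbbbbbbbbbbbbbbbbbbbb4899999bbbb1bb
 -58 4bbbbbbbbbbbbbbbbbbbbbbbbbbbb5888897bbbb1bb
 -63 5bbbbbbbbbbb789985bbbbbbbbbbb5777885bbbb1bb
 -68 52bbbbbbbbb6986699bbbbbbbbbbb355666bbbbb1bb
 -73 32bbbbbbbb378755885bbbbbbbbbbbbbbbbbbbbb1bb
 -78 4bbbbbbbbbb5788885bbbbbbbbbbbbbbbbbbbbbb1bb
 -83 5bbbbbbbbbbb35552bbbbbbbbbbbbbbbbbbbbbbb1bb
 -88 53bbbbbbbbbbbbbbbbbbbbbbbbbbbbbbbbbbbbb11bb
 -93 54bbbbbbbbbbbbbbbbbbbbbbbbbbbbbbbbbbbbb11bb
 -98 6bbbbbbbbbbbbbbbbbbbbbbbbbbbbbbbbbbbbbbb1bb
-103 63bbbbbbbbbbbbbbbbbbbbbbbbbbbbbbbbbbbbbb1bb
-108 53bbbbbbbbbbbbbbbbbbbbbbbbbbbbbbbbbbbbbbbbb
-113 65b4bbbb444bbbb44bbbbbb4bb4bb4bbbbb4bb46555
```

All five are accounted for: three in the tray and two still in the bin, with none on the table. I set the scoop down on the mat.

Emit:
{"fn": "play_rows", "kwargs": {
  "deltas": [0, 0.001, 0.02, 0, 0, 0, 0, 0.02, 0, 0, 0, 0, 0.012, 0, 0, 0, 0, 0.005, 0, 0, 0, 0, 0.002, 0, 0, 0, 0, 0, 0, 0]
}}

```text
clock: 32.52
tool_pos: [0.4873, -0.0083, 0.1061]
ee_rot: [-0.0, 0.733, -0.68, 0.0]
contact_force: [-0.2, 0.1, -1.8]
opening: 0.0208
```

Emit:
{"fn": "play_rows", "kwargs": {
  "deltas": [0, 0, 0, 0, 0.15, 0, 0, 0, 0, 0.3, 0, 0, 0, 0, 0.5, 0, 0, 0, 0, 0.7, 0, 0, 0, 0, 0.7, 0, 0, 0, 0, 0.7]
}}

```text
clock: 33.28
tool_pos: [0.4869, -0.0083, 0.1057]
ee_rot: [0.0, 0.733, -0.68, -0.0]
contact_force: [-0.6, -0.2, 0.1]
opening: 0.0612
```

Emit:
{"fn": "play_rows", "kwargs": {
  "deltas": [0, 0, -0.01, 0, 0.7, 0, 0, -0.02, 0, 0.7, 0, 0, -0.03, 0, 0.7, 0, 0, -0.04, 0, 0.7, 0, 0, -0.04, 0, 0.7, 0, 0, -0.02, 0, 0.7, 0, 0, 0, 0, 0.7]
}}

```text
clock: 34.15
tool_pos: [0.4879, -0.0083, 0.2675]
ee_rot: [-0.001, 0.733, -0.68, 0.001]
contact_force: [-0.0, 0.2, -0.1]
opening: 0.0616
```

```bash
python3 look.py w16
python3 - <<'E'
import pickle
from h import *
c,im=pickle.load(open('w16.pkl','rb'))
g=im.astype(int);w=((g.min(2)>130)&(g.max(2)-g.min(2)<30)).astype(np.uint8)
mat=blobs(im,(50,100,40),(80,255,255),3000)[0];print('mat',rect(c,mat,.014))
h=cv2.convexHull(mat);m=np.zeros(w.shape,np.uint8);cv2.fillPoly(m,[h],1)
hsv=cv2.cvtColor(im,cv2.COLOR_BGR2HSV);green=cv2.inRange(hsv,np.array((50,80,40)),np.array((80,255,255)))
# scoop = non-green inside mat hull
s=((m==1)&(green==0)).astype(np.uint8);s=cv2.morphologyEx(s,cv2.MORPH_OPEN,np.ones((3,3)))
k=max(cv2.findContours(s,cv2.RETR_EXTERNAL,cv2.CHAIN_APPROX_NONE)[0],key=cv2.contourArea)
print('scoop outline at z.014',rect(c,k,.016),cv2.boundingRect(k))
t=np.radians(4.35);o=np.array([.4345,-.0127,.014]);X=np.array([np.cos(t),np.sin(t),0]);Y=np.array([-np.sin(t),np.cos(t),0])
# text view of mat
for y in range(-0,0):pass
for x in np.arange(80,-81,-5)/1e3:
    px=proj(c,np.array([o+x*X+yy*Y for yy in np.arange(75,-76,-3)/1e3])).astype(np.float32)[None]
    q=cv2.remap(im,px[...,0],px[...,1],cv2.INTER_LINEAR)[0].astype(int)
    print('%4d'%(x*1e3),''.join('g' if v[1]>v[0]+25 and v[1]>v[2]+25 else 'W' if v.min()>120 else 'r' if v[2]>v[1]+60 else '.' for v in q))
E
```

```text
t 34.2 tcp [ 0.487  -0.0083  0.2661] ang -85.69 F [-0.7 -0.3  0.3] op 0.0614
local mm [ 0.  -0.9 -1.4] yaw -10.693293058176465
mat ((435.323486328125, -12.879631042480469), (157.7669677734375, 147.9676055908203), 4.318826198577881)
scoop outline at z.014 ((441.94677734375, -9.24127197265625), (105.62299346923828, 104.5030288696289), 3.736328601837158) (220, 162, 79, 75)
  80 ..gggggggggggggggggggggggggggggggggggggggggggggg...
  75 .ggggggggggggggggggggggggggggggggggggggggggggggg...
  70 .gggggggggggggggggggggggggggggggggggggggggggggg....
  65 .gggggggggggggggggggggggggggggggggggggggggggggg....
  60 .gggggggggggggggggggg........ggggggggggggggggg.....
  55 .ggggggggggggggggggg..rrrrr...gggggggggggggggg.....
  50 .ggggggggggggggggggg.rrrrrrr..gggggggggggggggg.....
  45 .ggggggggWWWWWWWWWW..rrrrrrrr.WWWWWWWgggggggg......
  40 .gggggggWWWWWWWWWWW...........WWWWWWWWWWWgggg.....W
  35 .ggggggWWWWWWWWWWWWW..........WWWWWWWWWWWWggg....gW
  30 WggggggW.WWWWWWWWWW...........WWWWWWWWWW.Wgg.....gW
  25 WggggggW.WWWWWWWWWW...........WWWWWWWWWW.Wgg.....gW
  20 WggggggW.WWWWWWWWWW...........WWWWWWWW
[... 453 characters left out ...]
WWWWWWWggggggggg
 -25 WggggggWWWWWWWWWWWWWWWWWWWWWWWWWWWWWWWWW.Wggggggggg
 -30 WggggggWWWWWWWWWWWWWWWWWWWWWWWWWWWWWWWWWWWggggggggg
 -35 WgggggggWWWWWWWWWWWWWWWWWWWWWWWWWWWWWWWWggggggggggW
 -40 WgggggggWWWWWWWWWWWWWWWWWWWWWWWWWWWWWWWWggggggggggW
 -45 WgggggggggWWWWWWWWWWWWWWWWWWWWWWWWWWWWWWggggggggggW
 -50 Wgggggggggggggggggggggggggggggggggggggggggggggggggg
 -55 Wgggggggggggggggggggggggggggggggggggggggggggggggggg
 -60 WgggggggggggggggggggggggggggggggggggggggggggggggggW
 -65 WgggggggggggggggggggggggggggggggggggggggggggggggggW
 -70 WgggggggggggggggggggggggggggggggggggggggggggggggggW
 -75 WgggggggggggggggggggggggggggggggggggggggggggggggggW
 -80 WWWWWWWWWWWWWWWWWWWWWWWWWWWWWWWWWWWWWWWWWWWWWWWWWWW
```

The scoop stands upright and empty: its lip is 46 mm from the mat's centre and its back wall ends at +45 mm, so it is centred within a few millimetres. The gripper is clear, so I hand in.

Run:
```python
from rig import arm
print(arm.observe()['clock'],arm.finish_job())
```

```text
the job is handed in; nothing more can be done
34.2 None
```

I scooped all five rollers against the bin's slope. Three ended up in the kit tray and two stayed in the parts bin. I handed the job in at 34.2 s of the 64 s allowed.

- **Scooping:** On the first grip the pads were about 9 mm off-centre and the handle slid about 12 mm in them. I set the scoop down in the bin and regripped it there. Because of that slip, the scoop was pressed onto the bin floor at up to about 46 N on the wrist sensor. That is above the 40 N limit for the arm or gripper body, but the scoop was what touched the floor.
- **Seating the rollers:** I shook the scoop above the bin to move the rollers deeper into the pan. Two fell back into the bin while I did this.
- **Emptying into the tray:** I used sharp reversals over the tray, because the tool cannot tilt.

**Last checks:**
- **Rollers:** The top camera, after I had left the tray, showed three rollers well inside it and two on the bin floor. My automatic blob count missed the two in the bin; the colour map of the bin and the difference from the first picture both showed them.
- **Scoop:** The last wrist picture showed the scoop upright, empty and within a few millimetres of the mat's centre.
- **Gripper:** It was about 16 cm above its release point and touching nothing, with wrist force near zero.
- **Bystanders:** I kept clear of them but did not measure each one again. The difference from the first top picture showed no change I would put down to a moved one, though the arm hid part of that view.

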